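Close the filter holder and lock its lid with the hand-cranked cam bolt

TASK

Fit the lid on the filter holder, turned so that its key drops into the notch in the rim and the lid lies fully down. Then crank the cam counter-clockwise, seen from above, until the bolt has slid over the lid and the cam rests in its flat dwell, so that the bolt stays put when you let go. Leave the other things on the bench where they are.

Things in the scene. Friction and masses are not known exactly. Their poses are not given: they have to be found in the camera images.
- fixture: Closing fixture, fixed to the bench: aluminium base plate 320 x 130 x 12 mm with a round grey filter holder at one end and a closed white box (cam housing, 113 x 118 mm, top at 92 mm) at the other. Origin: centre of the plate's underside. +x runs from the holder (axis at x = -85 mm) to the crank axis (x = +85 mm); +y points to the side of the holder where the notch is; z up.
- seat (a point): Point on the holder's axis, 52 mm above the bench: the lid's origin comes here when the lid is fully home. The holder is a cup, 112 mm outer and 84 mm inner diameter, rim 62 mm above the bench, bore 14 mm deep.
- notch (a point): Middle of the notch in the holder's rim, at rim height, 49 mm from the holder's axis. The notch is a gap 16 mm wide, cut right through the wall.
- lid: Loose aluminium lid, about 300 g: flange disc 108 mm across, 8 mm thick, over a chamfered round spigot 76 mm across, 10 mm deep (4 mm play in the holder), on which it stands. Origin: centre of the spigot's underside; flange from 10 to 18 mm above it. +x points to its key. Fully home, its +x points the same way as the fixture's +y.
- lid_key (a point): Outer end of the lid's key, 65 mm from the lid's centre, at the height of the flange's underside. The key is a tab 12 mm wide that sticks out of the disc and reaches 6 mm below the flange's underside: off the notch it rides on the rim and keeps the lid up to 6 mm too high.
- lid_fin (a point): Middle of the upright grip fin on the lid, on the lid's axis, 40 mm above the lid's origin. The fin is 14 mm thick (along the lid's x), 60 mm long (along its y) and spans 18 to 56 mm above the lid's origin.
- bolt_tip (a point): Front end of the flat steel bolt, 24 mm wide, 8 mm thick, centre 77 mm above the bench. It is the spring-loaded cam follower and slides out of the housing along the fixture's -x. Retracted, this point is 62 mm from the holder's axis; in the flat dwell 42 mm (3 mm above the seated lid's flange); on the cam's crests either side of the flat 39 mm. A lid standing high blocks it.
- crank_axis (a point): Point on the upright crank axis, 106 mm above the bench, at the top face of the crank arm. The cam is hidden in the housing and clocked differently on the shaft each time: from its start the crank goes 1.6 to 3.7 rad counter-clockwise (seen from above) to the dwell, so the dwell must be felt. Stops end its travel just clockwise of the start and 0.8 rad or more past the dwell.
- crank_grip (a point): Point on the axis of the crank's upright round black grip, 138 mm above the bench, 65 mm from the crank axis. The grip is 24 mm thick, 50 mm tall (108 to 158 mm above the bench) and spins freely on its pin, so a hand may keep its heading while carrying it round.
- crank: The crank: steel arm (22 mm wide, 96 to 106 mm above the bench) with the grip. Origin: on the crank axis at bench height; +x along the arm to the grip. First it turns freely, then the spring resists (up to about 9 N at the grip). At the first crest, 0.39 rad before the dwell, it pulls forward (5 N); past the dwell it suddenly resists (7 N).
- bolt: The bolt as a body; origin on the crank axis when retracted, 77 mm above the bench; it slides along the fixture's -x, 20 mm to the dwell. A second crest lies 0.39 rad past the dwell; beyond it the bolt springs back. Let go between the two crests, the cam settles into the flat; let go before the first, it runs back.
- jar_a: Bystander: clear jar with a copper-coloured screw lid, 90 mm across, 122 mm tall; origin under its centre.
- jar_b: Bystander: second jar like the first.
- beaker: Bystander: clear plastic beaker, 84 mm across, 100 mm tall; origin under its centre.
- tip_box: Bystander: blue box of pipette tips, 85 x 125 x 63 mm; origin under its centre.
- pipette: Bystander: white pipette lying on the bench, 230 mm long, along its x axis.
- tube_rack: Bystander: orange rack of tubes with blue caps, 90 x 190 x 112 mm; origin under its centre.
- dishes: Bystander: stack of three dishes, 90 mm across, 43 mm tall; origin under its centre.
There are look-alikes about, which are no part of the job. What is shaped like the lid but green or yellow is not meant.

How it is judged:
By the outcome, as a careful person would: the job done as asked, in the order asked, and still so for the second after the job is handed in, with the robot touching nothing.
It also fails if it takes over 67 s, if anything falls off the work surface, if the arm or the gripper's body presses on something with over 40 N, if the wrist force passes 120 N, or if a joint passes its speed limit or range.

ROBOT

A 7-joint arm with a two-finger parallel gripper is mounted at the origin on the work surface. World frame = base frame: x ahead of the robot, y to its left, z up, the work surface at z = 0. Lengths are in m, angles in rad, forces in N, time in s.
With the tool pointing down it reaches from about 0.4 to 0.85 m from the base axis. Payload 10.4 kg.
Tool frame: the origin (TCP) lies midway between the tips of the shut fingers; the grasp point (between the pads) lies 19 mm behind it; z points along the fingers, y is the line along which they close (so a half turn about z gives the same grasp; the last joint's range is limited). The gripper opens to 85 mm and grips with 20 to 120 N. Pads are 22 mm wide; open, the fingers measure 114 mm over their backs; the gripper's body (76 mm by 85 mm) begins 54 mm behind the grasp point. The pads swing forward as they close: fully open they stand 13 mm farther back than shut.
Start: joints at [1.276, 0.332, -0.065, 1.46, 0.022, 1.35, -0.088], TCP at [0.168, -0.602, 0.231] pointing down, gripper open.
Joint ranges: [-2.6, 2.6], [-0.5, 2.12], [-1.47, 1.34], [0.16, 2.42], [-1.27, 4.41], [0.06, 2.06], [-2.6, 2.6]. Speed limits (rad/s): [2.22, 2.22, 2.79, 2.79, 3.14, 3.14, 3.14].

INTERFACE

Orientations are given as a unit quaternion [x, y, z, w].
In Python, from workcell import get_obs, camera, camera_params, hand_in gives the robot as it stands.
- The arm moves only by the tool carry_out, never from a script. Its argument "commands" is a list that holds one entry, the list of rows, each a list of 6 numbers: the shift along the tool's x, y, z in units of 40 mm (1.0 is 40 mm), then the turn, a rotation vector about the tool's x, y, z in units of 6 degrees (1.0 is 6 degrees). In form: [[[x, y, z, ax, ay, az], ...]]. A call has 1 to 20 rows; each row shifts and turns the commanded pose from where the row before left it, along the tool's axes as they then stand; what a row does not reach is not made up. A row lasts 1/12 s, in which the tool goes at most 41.7 mm and 7.16 degrees, less where a joint would pass 70% of its speed; a pose out of reach is approached as far as the arm can. A call is refused whole if a number of a shift passes 1 or a number of a turn 1, either way. A call with a gripper value outside its range is refused whole. "hand" is the closure, from -1 (fully open) to 1 (shut), set as the call begins (left out, the last holds). The fingers move at their own pace and stop on an object; "force" is the grip in N (left out, the last holds). Time passes only in rows, so rows that do not move let the fingers close. It gives the time, the measured TCP pose, the force, the opening and the grip force at its end, in the units of the state.
- get_obs(): the state, without advancing time (a new reading comes with each control period).
- camera(name): name is "side" or "top"; returns the picture (420x560x3 uint8, red, green, blue); there is no depth.
- camera_params(name): a dict with "mtx" (3x3 intrinsics, pixels), "k1" (the pictures are not rectified: a ray, as slopes to the right and down, at radius r is drawn at 1 + k1 r^2 times it, then the intrinsics apply), "R" (3x3) and "t" (3): a world point X has camera coordinates R X + t. Camera axes: x right, y down, z forward; pixel columns grow to the right and rows downward; lengths in m; the calibration is good to about 2 mm. A picture is of the moment at which its call begins. camera_params takes no time and is no camera call.
- hand_in(): hands the job in; it is judged then, once.
The state is a dict: "clock": time; "joint_pos": joint angles; "joint_velocities": joint speeds; "tau": joint torques, N m; "position": TCP position; "ee_rot": TCP orientation; "ft_force": force on the tool from outside, world axes, zero at the start; "torque": the same for the moment, N m; "grip_width": opening from 0.0 (shut) to 1.0 (fully open); "grasp_force": force on a finger pad.
Only numpy, scipy, OpenCV 4.12 (cv2) and the standard library are available. Lean on these libraries where they do the work, as an engineer would, in place of code of your own. Each camera call takes 0.05 s, during which the arm holds its last target. There are 200 camera calls.

## Working session

There is one attempt and no reset: what is moved stays moved. The work goes in short steps, Python scripts to look and compute and a tool call to move; the robot and the scene stay as the last step left them, time stands still between calls to the robot, and variables do not carry over. Pictures are saved under pics/ and viewed, at most 10 in all, crops included, and the job is handed in when it is done.

Besides the shell and the picture viewer there is one more tool, called after "Request:" as name(argument=value, ...) on one line, values as JSON. carry_out: Moves the arm, as the interface text tells. Its arguments: {"type":"object","properties":{"commands":{"type":"array"},"hand":{"type":"number"},"force":{"type":"number"}},"required":["commands"]}

```bash
mkdir -p pics; python3 - <<'E'
from workcell import *
import cv2
for n in("side","top"):
    cv2.imwrite(f"pics/{n}0.png",camera(n)[:,:,::-1]); p=camera_params(n); print(n,p)
print(get_obs())
E
```

```text
side {'mtx': array([[515.33352949,   0.        , 271.39630678],
       [  0.        , 515.33352949, 225.66784295],
       [  0.        ,   0.        ,   1.        ]]), 'k1': -0.030863913731908943, 'R': array([[-0.83827671, -0.54524437,  0.00086007],
       [-0.289475  ,  0.44371058, -0.84813038],
       [ 0.46205669, -0.71121691, -0.52978686]]), 't': array([0.48985119, 0.25677902, 1.41187246])}
top {'mtx': array([[426.85637132,   0.        , 284.48679637],
       [  0.        , 426.85637132, 207.30523772],
       [  0.        ,   0.        ,   1.        ]]), 'k1': -0.04389551485387975, 'R': array([[ 0.0770366 , -0.99702639,  0.00193428],
       [-0.97260877, -0.07557639, -0.21981898],
       [ 0.21931151,  0.01505281, -0.97553876]]), 't': array([-0.03271914,  0.5907187 ,  1.2909065 ])}
{'clock': 0.1, 'joint_pos': array([ 1.27639511,  0.33281617, -0.06468698,  1.46086617,  0.02161346,
        1.34988819, -0.0885095 ]), 'joint_velocities': array([-0.00058509, -0.00013881, -0.00018164, -0.00260183,  0.00024535,
        0.00022262,  0.00042694]), 'tau': array([ 2.19296955e-03, -6.26753497e+01,  4.98069031e-02, -3.92429674e+01,
        1.65349455e-02,  6.94415619e-03, -9.44895532e-05]), 'position': array([ 0.16768693, -0.6017361 ,  0.23058656]), 'ee_rot': array([ 9.90779475e-01,  1.35482918e-01, -1.23874420e-04, -6.28966521e-04]), 'ft_force': array([-0.06635097, -0.32378545, -0.31346773]), 'torque': array([ 0.00753662,  0.0141635 , -0.02475023]), 'grasp_force': 0.0, 'grip_width': 0.999684797146097}
```

View pics/top0.png

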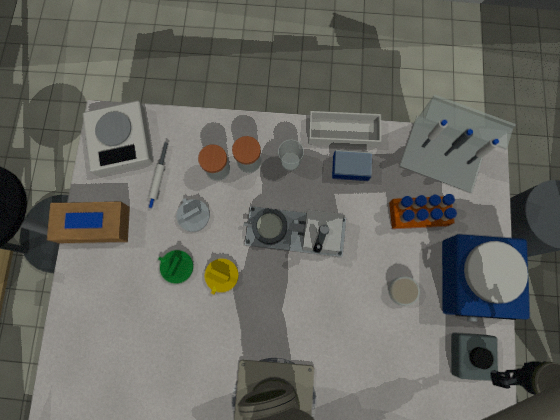

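View pics/side0.png

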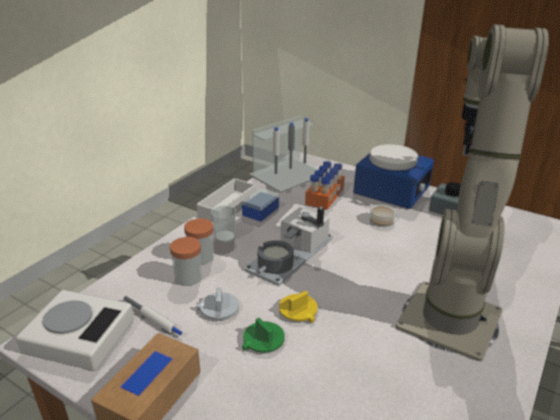

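Top view: three lid shapes, silver at (193,212), green at (177,266) and yellow at (221,275). The silver (aluminium) one is meant. Fixture: holder at (269,227), crank at (320,235). I'll confirm both in enlarged crops.

```bash
python3 - <<'E'
import cv2,numpy as np
t=cv2.imread("pics/top0.png");s=cv2.imread("pics/side0.png")
f=lambda i,x,y,w,h,k:cv2.resize(i[y:y+h,x:x+w],None,fx=k,fy=k,interpolation=cv2.INTER_CUBIC)
g=lambda a:np.clip(a.astype(float)*1.5,0,255).astype('uint8')
# top row: top-cam lid (165..235,180..240), fixture (235..355,195..265)
A=f(t,165,185,65,60,6);B=f(t,240,195,110,60,6)[:, :]
cv2.imwrite("pics/c1.png",g(cv2.resize(np.vstack([np.hstack([f(t,165,185,50,55,5),f(t,240,200,110,55,5)]),np.hstack([f(s,190,280,60,50,5),f(s,240,195,100,50,5)[:, :]])]) if 1 else A,None,fx=1,fy=1)))
print(cv2.imread("pics/c1.png").shape)
E
```

```text
(525, 800, 3)
```

View pics/c1.png

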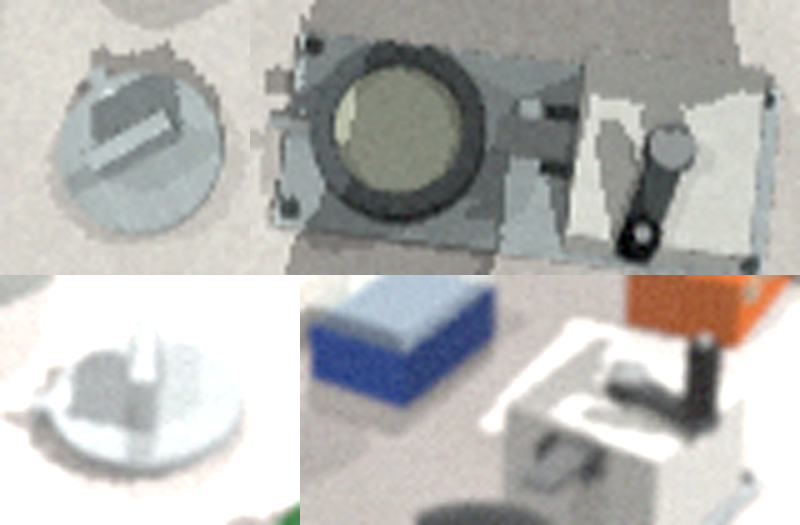

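Crop: the silver lid has flange centre at (193.2,215.4), key at (185,201) and fin top centre at (191,212.6). It matches the description: aluminium, with key and fin. Holder rim centre is at (269.6,226.4), crank axis at (324.4,229.6) and grip top at (317.5,247.6).

```bash
cat >h.py <<'E'
from workcell import *
import cv2,numpy as np
def w(n,u,v,z):
    p=camera_params(n);d=cv2.undistortPoints(np.array([[[u,v]]],float),p["mtx"],np.array([p["k1"],0,0,0,0.]))[0,0]
    C=-p["R"].T@p["t"];r=p["R"].T@np.array([d[0],d[1],1]);return C+r*(z-C[2])/r[2]
def px(n,X):
    p=camera_params(n);return cv2.projectPoints(np.array([X],float),cv2.Rodrigues(p["R"])[0],p["t"],p["mtx"],np.array([p["k1"],0,0,0,0.]))[0][0,0]
def yaw(q): return 2*np.arctan2(q[1],q[0])
def go(P,psi=None):
    o=get_obs();y=yaw(o["ee_rot"]);d=np.array(P)-o["position"]
    if psi is not None:
        t=(y-psi+np.pi/2)%np.pi-np.pi/2; print("turn units z",np.degrees(t)/6); y=y-t
    print("after turn shift units",[round(a/.04,2) for a in (d[0]*np.cos(y)+d[1]*np.sin(y),d[0]*np.sin(y)-d[1]*np.cos(y),-d[2])], "q7",o["joint_pos"][6],"clk",o["clock"],"F",o["ft_force"].round(1))
def ang(a,b): return np.arctan2(b[1]-a[1],b[0]-a[0])
E
python3 - <<'E'
from h import *
np.set_printoptions(precision=4,suppress=True)
lc=w("top",193.2,215.4,.018);lk=w("top",184.8,201,.01);ft=w("top",191,212.6,.056)
f1=w("top",183,218,.056);f2=w("top",199,208,.056)
hc=w("top",269.6,226.4,.062);ca=w("top",324.4,229.6,.106);cg=w("top",317.5,247.6,.158)
print("lid",lc,ft,"key",lk,np.degrees(ang(lc,lk)),"finperp",np.degrees(ang(f1,f2))+90)
print("holder",hc,"axis",ca,np.linalg.norm(ca-hc),np.degrees(ang(hc,ca)),"grip",cg,np.linalg.norm((cg-ca)[:2]),np.degrees(ang(ca,cg)))
# plate corners bolts z=.012
print([w("top",240+(x-250)/5,200+y/5,.012)[:2] for x,y in((313,45),(290,208),(770,100),(750,265))])
go(ft)
E
```

```text
lid [0.5518 0.3106 0.018 ] [0.5532 0.3099 0.056 ] key [0.5998 0.3465 0.01  ] 36.838718219358086 finperp 37.72514134003761
holder [0.5271 0.0551 0.062 ] axis [ 0.5224 -0.1143  0.106 ] 0.1750928627215934 -91.58613178956323 grip [ 0.4588 -0.093   0.158 ] 0.06704123046990129 161.51014986125327
[array([0.5897, 0.1185]), array([0.4805, 0.1233]), array([ 0.5761, -0.1846]), array([ 0.4664, -0.1768])]
after turn shift units [np.float64(15.4), np.float64(-19.37), np.float64(4.36)] q7 -0.08850949722064812 clk 0.1 F [-0.1 -0.3 -0.3]
```

Request:
carry_out(commands=[[[0.57,-0.41,0,0,0,0],[0.57,-0.41,0,0,0,0],[0.57,-0.41,0,0,0,0],[0.57,-0.41,0,0,0,0],[0.57,-0.41,0,0,0,0],[0.57,-0.41,0,0,0,0],[0.57,-0.41,0,0,0,0],[0.57,-0.41,0,0,0,0],[0.57,-0.41,0,0,0,0],[0.57,-0.41,0,0,0,0],[0.57,-0.41,0,0,0,0],[0.57,-0.41,0,0,0,0],[0.57,-0.41,0,0,0,0],[0.57,-0.41,0,0,0,0],[0.57,-0.41,0,0,0,0],[0.57,-0.41,0,0,0,0]]], hand=-1)

```text
clock: 1.43
position: [0.4493, -0.2501, 0.2311]
ee_rot: [0.991, 0.135, -0.0, -0.0]
ft_force: [-0.1, 0.3, 0.8]
grip_width: 0.999
grasp_force: 0.0
```

Request:
carry_out(commands=[[[0,0,0,0,0,-1],[0,0,0,0,0,-1],[0,0,0,0,0,-1],[0,0,0,0,0,-1],[0,0,0,0,0,-1],[0,0,0,0,0,-1],[0,0,0,0,0,-1],[0,0,0,0,0,-1],[0,0,0,0,0,-1],[0,0,0,0,0,-1],[0,0,0,0,0,-1],[0,0,0,0,0,-1],[0,0,0,0,0,-1],[0,0,0,0,0,-1],[0,0,0,0,0,-1],[0,0,0,0,0,-1],[0,0,0,0,0,-1],[0,0,0,0,0,-1],[0,0,0,0,0,-0.6]]])

```text
clock: 3.02
position: [0.4485, -0.2513, 0.231]
ee_rot: [0.442, 0.897, -0.0, -0.0]
ft_force: [-0.0, 0.3, -0.2]
grip_width: 1.0
grasp_force: 0.0
```

```bash
python3 - <<'E'
from h import *
o=get_obs();print(o["position"],np.degrees(yaw(o["ee_rot"])),o["joint_pos"].round(2))
go([.5525,.310,.15])
E
```

```text
[ 0.44853098 -0.25128827  0.2309686 ] 127.50595065556756 [ 0.91  0.12 -0.52  1.73  0.06  1.31  1.03]
after turn shift units [np.float64(9.55), np.float64(10.61), np.float64(2.02)] q7 1.0272227680831965 clk 3.0167 F [-0.   0.3 -0.2]
```

Request:
carry_out(commands=[[[0.5,0.56,0,0,0,0],[0.5,0.56,0,0,0,0],[0.5,0.56,0,0,0,0],[0.5,0.56,0,0,0,0],[0.5,0.56,0,0,0,0],[0.5,0.56,0,0,0,0],[0.5,0.56,0,0,0,0],[0.5,0.56,0,0,0,0],[0.5,0.56,0,0,0,0],[0.5,0.56,0,0,0,0],[0.5,0.56,0,0,0,0],[0.5,0.56,0,0,0,0],[0.5,0.56,0,0,0,0],[0.5,0.56,0,0,0,0],[0.5,0.56,0.4,0,0,0],[0.5,0.56,0.4,0,0,0],[0.5,0.56,0.4,0,0,0],[0.5,0.56,0.4,0,0,0],[0.5,0.5,0.4,0,0,0],[0,0,0,0,0,0]]])

```text
clock: 4.68
position: [0.5531, 0.3124, 0.1472]
ee_rot: [0.442, 0.897, -0.001, -0.003]
ft_force: [-0.6, -0.5, 0.5]
grip_width: 0.997
grasp_force: 0.0
```

```bash
python3 - <<'E'
from h import *
s=camera("side");c=s[200:340,150:310];cv2.imwrite("pics/s1.png",cv2.resize(c[:,:,::-1],None,fx=4.2,fy=4.2,interpolation=cv2.INTER_CUBIC))
go([.5525,.310,.027]);print(px("side",[.5525,.310,.056]),px("side",get_obs()["position"]))
E
```

```text
after turn shift units [np.float64(0.02), np.float64(-0.03), np.float64(3.04)] q7 -0.19159697032282444 clk 4.7333 F [-0.4  0.1  0.5]
[219.6984739  293.58086841] [217.36931542 266.24832605]
```

View pics/s1.png

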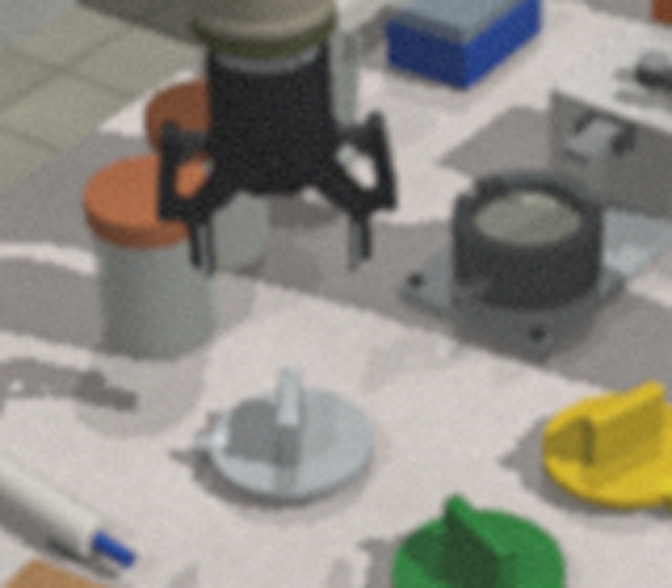

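Side view: the fingers at crop (205,255) and (360,255) straddle the silver fin at (290,375), and the notch is visible at the far-left rim. Descend and grip.

Request:
carry_out(commands=[[[0,0,0.6,0,0,0],[0,0,0.6,0,0,0],[0,0,0.6,0,0,0],[0,0,0.5,0,0,0],[0,0,0.4,0,0,0],[0,0,0.25,0,0,0],[0,0,0.1,0,0,0],[0,0,0,0,0,0]]])

```text
clock: 5.4
position: [0.5564, 0.3064, 0.029]
ee_rot: [0.445, 0.895, -0.0, -0.0]
ft_force: [-0.4, 0.6, 0.6]
grip_width: 1.0
grasp_force: 0.0
```

Request:
carry_out(commands=[[[0,0,0,0,0,0],[0,0,0,0,0,0],[0,0,0,0,0,0],[0,0,0,0,0,0],[0,0,0,0,0,0],[0,0,0,0,0,0],[0,0,0,0,0,0],[0,0,0,0,0,0]]], hand=1, force=60)

```text
clock: 6.07
position: [0.5568, 0.3074, 0.0299]
ee_rot: [0.445, 0.896, 0.0, 0.0]
ft_force: [0.8, 0.2, 5.1]
grip_width: 0.151
grasp_force: 59.6
```

Request:
carry_out(commands=[[[0,0,-0.3,0,0,0],[0,0,-0.6,0,0,0],[0,0,-0.6,0,0,0],[0,0,-0.6,0,0,0],[0,0,-0.6,0,0,0],[0,0,-0.3,0,0,0],[0,0,0,0,0,0]]])

```text
clock: 6.65
position: [0.5572, 0.308, 0.1523]
ee_rot: [0.445, 0.896, 0.002, 0.001]
ft_force: [0.4, 0.3, -2.5]
grip_width: 0.155
grasp_force: 58.8
```

```bash
python3 - <<'E'
from h import *
go([.5271,.0551,.115],np.radians(87.8)); print(np.degrees(yaw(get_obs()["ee_rot"])))
E
```

```text
turn units z 6.562324266717959
after turn shift units [np.float64(-6.35), np.float64(-0.51), np.float64(0.93)] q7 -0.19174426993917937 clk 6.65 F [ 0.4  0.3 -2.5]
127.17394560030775
```

Request:
carry_out(commands=[[[0,0,0,0,0,0.94],[0,0,0,0,0,0.94],[0,0,0,0,0,0.94],[0,0,0,0,0,0.94],[0,0,0,0,0,0.94],[0,0,0,0,0,0.94],[0,0,0,0,0,0.92],[-0.3,-0.03,0,0,0,0],[-0.55,-0.05,0,0,0,0],[-0.6,-0.05,0,0,0,0],[-0.6,-0.05,0,0,0,0],[-0.6,-0.05,0,0,0,0],[-0.6,-0.05,0,0,0,0],[-0.6,-0.05,0,0,0,0],[-0.6,-0.05,0,0,0,0],[-0.6,-0.05,0.1,0,0,0],[-0.6,-0.05,0.2,0,0,0],[-0.5,-0.03,0.3,0,0,0],[-0.2,0,0.3,0,0,0],[0,0,0,0,0,0]]])

```text
clock: 8.32
position: [0.5242, 0.0507, 0.1101]
ee_rot: [0.721, 0.693, -0.002, -0.001]
ft_force: [-1.0, -0.6, -2.8]
grip_width: 0.151
grasp_force: 58.6
```

```bash
python3 - <<'E'
from h import *
t=camera("top");s=camera("side")
o=get_obs();print(o["position"],np.degrees(yaw(o["ee_rot"])))
f=lambda i,x,y,w,h,k:cv2.resize(i[y:y+h,x:x+w],None,fx=k,fy=k,interpolation=cv2.INTER_CUBIC)
cv2.imwrite("pics/p2.png",np.hstack([f(t,235,190,65,80,6),f(s,235,205,65,80,6)])[:,:,::-1])
go([.5271,.0551,.115],np.radians(87.8))
E
```

```text
[0.52566428 0.05460303 0.11267451] 87.888475965907
turn units z 0.01474599431783497
after turn shift units [np.float64(0.01), np.float64(0.04), np.float64(-0.06)] q7 -0.37527178535564854 clk 8.4167 F [-0.9  1.1 -1.7]
```

View pics/p2.png

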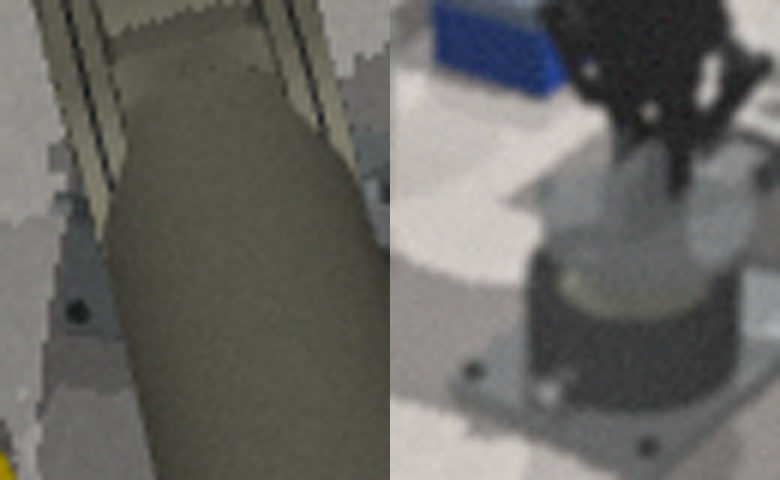

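```bash
python3 - <<'E'
from h import *
s=np.mean([camera("side") for _ in range(4)],0).astype('uint8')
P=get_obs()["position"];print(P)
c=cv2.resize(s[220:280,245:325],None,fx=10,fy=10,interpolation=cv2.INTER_CUBIC)[:,:,::-1]
c=np.clip(c*1.2,0,255).astype('uint8').copy()
def ring(C,r,col):
    for a in np.linspace(0,2*np.pi,60):
        u,v=px("side",[C[0]+r*np.cos(a),C[1]+r*np.sin(a),C[2]]);cv2.circle(c,(int((u-245)*10+5),int((v-220)*10+5)),2,col,-1)
ring([.5271,.0551,.062],.056,(0,0,255))
L=[.5271,.0551,P[2]-.03]
ring([*L[:2],L[2]+.018],.054,(0,255,0))
cv2.imwrite("pics/p3.png",c)
E
```

```text
[0.52665107 0.05560428 0.11388141]
```

View pics/p3.png

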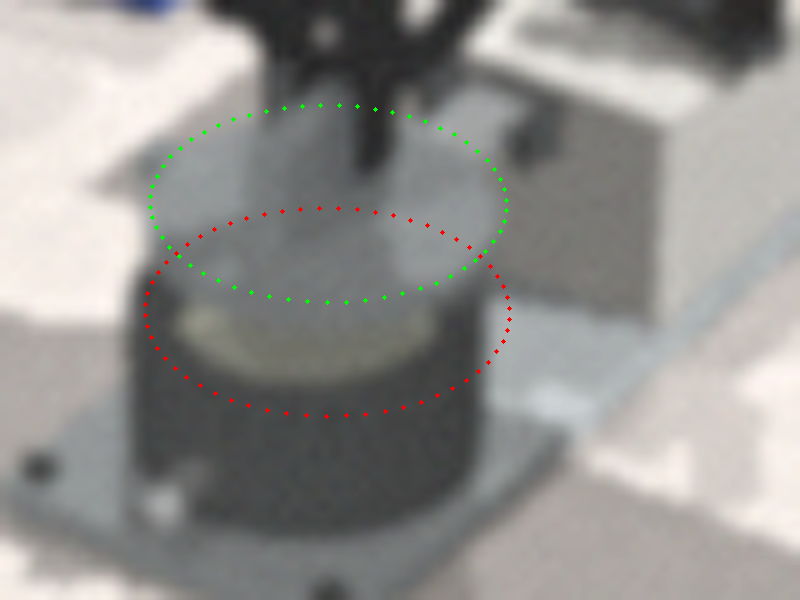

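Side view: the lid's flange matches my predicted ring, but the holder (edges at 135 and 490) lies about 1.6 px left of its ring. So the holder is ≈4 mm further in +x, which agrees with the plate screws. Shift and lower.

Request:
carry_out(commands=[[[0.01,0.1,0,0,0,0.07],[0,0,0,0,0,0],[0,0,0.1,0,0,0],[0,0,0.1,0,0,0],[0,0,0.1,0,0,0],[0,0,0.1,0,0,0],[0,0,0.1,0,0,0],[0,0,0,0,0,0],[0,0,0,0,0,0]]])

```text
clock: 9.37
position: [0.5301, 0.0543, 0.093]
ee_rot: [0.723, 0.691, -0.0, -0.0]
ft_force: [-0.2, -0.3, -2.1]
grip_width: 0.152
grasp_force: 58.7
```

Request:
carry_out(commands=[[[0,0,0.07,0,0,0],[0,0,0.07,0,0,0],[0,0,0.07,0,0,0],[0,0,0,0,0,0],[0,0,0,0,0,0],[0,0,0,0,0,0]]])

```text
clock: 9.87
position: [0.5309, 0.0544, 0.0864]
ee_rot: [0.723, 0.691, 0.0, 0.001]
ft_force: [-6.5, -0.5, 15.0]
grip_width: 0.15
grasp_force: 61.2
```

Request:
carry_out(commands=[[[0,-0.025,0,0,0,0],[0,-0.025,0,0,0,0],[0,0,0,0,0,0],[0,0,0,0,0,0]]])

```text
clock: 10.2
position: [0.5303, 0.0545, 0.0866]
ee_rot: [0.723, 0.691, 0.002, 0.002]
ft_force: [0.3, 0.2, 7.4]
grip_width: 0.154
grasp_force: 60.2
```

```bash
python3 - <<'E'
from h import *
o=get_obs();print(o["position"],np.degrees(yaw(o["ee_rot"])),o["ft_force"],o["torque"])
E
```

```text
[0.53032311 0.05448487 0.08656384] 87.3729873837023 [0.26522002 0.19543737 7.37797766] [-0.16907441 -0.60649871 -0.05658637]
```

Request:
carry_out(commands=[[[0,0,0,0,0,-0.1],[0,0,0,0,0,-0.1],[0,0,0,0,0,-0.1],[0,0,0,0,0,0],[0,0,0,0,0,0]]])

```text
clock: 10.62
position: [0.5304, 0.0535, 0.0866]
ee_rot: [0.713, 0.702, 0.001, 0.002]
ft_force: [0.6, -3.9, 8.6]
grip_width: 0.151
grasp_force: 60.6
```

```bash
python3 - <<'E'
from h import *
o=get_obs();print(o["position"],np.degrees(yaw(o["ee_rot"])),o["ft_force"],o["torque"])
E
```

```text
[0.53038169 0.05346041 0.08658599] 89.11918818229962 [ 0.55499065 -3.9081827   8.64832108] [-0.902376   -0.57931142 -0.25712989]
```

```bash
python3 - <<'E'
from h import *
s=np.mean([camera("side") for _ in range(4)],0).astype('uint8')
c=cv2.resize(s[225:275,250:310],None,fx=9,fy=9,interpolation=cv2.INTER_CUBIC)[:,:,::-1]
d=cv2.imread("pics/side0.png");d=cv2.resize(d[225:275,250:310],None,fx=9,fy=9,interpolation=cv2.INTER_CUBIC)
c=np.clip(np.hstack([c[:,:400],d[:,:400]])*1.3,0,255).astype('uint8');cv2.imwrite("pics/p4.png",c)
H=np.array([.5305,.0545])
for a in(-6,-2,2): print(a,(px("side",[H[0]+.049*np.cos(np.radians(a)),H[1]+.049*np.sin(np.radians(a)),.062])-[250,225])*9)
E
```

```text
-6 [127.59942714 174.16761778]
-2 [121.56846866 178.57298424]
2 [116.07874401 183.2137963 ]
```

View pics/p4.png

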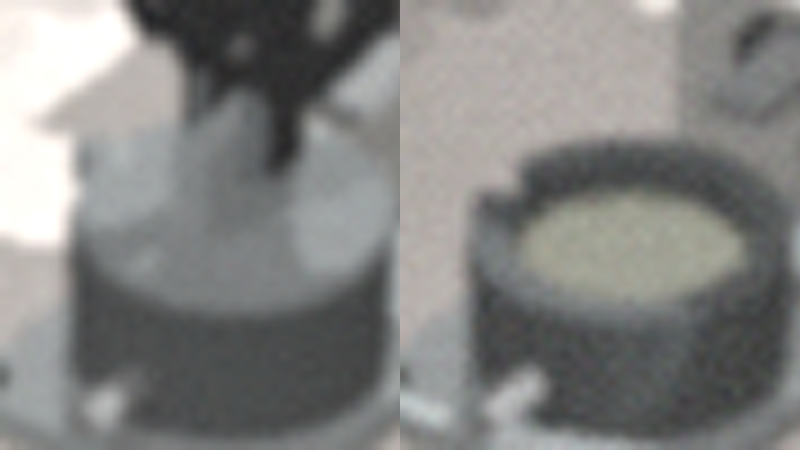

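Left panel: lid in the cup with the flange slightly high. Right panel: the notch gap runs about (485,197) to (524,170), somewhat further CCW than I assumed. The moment says the key rides the rim, so press lightly and keep searching CCW.

Request:
carry_out(commands=[[[0,0,0.03,0,0,0],[0,0,0,0,0,-0.1],[0,0,0,0,0,-0.1],[0,0,0,0,0,-0.1],[0,0,0,0,0,-0.1],[0,0,0,0,0,0]]])

```text
clock: 11.32
position: [0.5307, 0.052, 0.0861]
ee_rot: [0.698, 0.716, 0.001, 0.003]
ft_force: [-3.9, -8.3, 18.1]
grip_width: 0.156
grasp_force: 62.4
```

```bash
python3 - <<'E'
from h import *
o=get_obs();print(o["position"],np.degrees(yaw(o["ee_rot"])),o["ft_force"],o["torque"])
for a0 in(-2.6,0,3,6):
  for e in(-1,1):
    for r in(.042,.056):
      a=np.radians(a0)+e*np.arcsin(.008/r);print(a0,e,r,(px("side",[.5305+r*np.cos(a),.0545+r*np.sin(a),.062])-[250,225])*9+[404,4])
E
```

```text
[0.53073847 0.05199655 0.08611274] 91.46635987370782 [-3.92131598 -8.34265275 18.06832721] [-2.01051278 -0.0999646  -0.40114511]
-2.6 -1 0.042 [558.10300203 178.73086591]
-2.6 -1 0.056 [525.20960021 165.41759635]
-2.6 1 0.042 [530.81777567 199.8365759 ]
-2.6 1 0.056 [497.81822951 186.3397785 ]
0 -1 0.042 [554.17265048 180.89169551]
0 -1 0.056 [520.20995078 168.41102916]
0 1 0.042 [528.56480896 202.69952916]
0 1 0.056 [494.46668112 190.04117877]
3 -1 0.042 [549.85214022 183.50946453]
3 -1 0.056 [514.73484702 172.02386269]
3 1 0.042 [526.24799549 206.07564343]
3 1 0.056 [490.96269864 194.42094264]
6 -1 0.042 [545.77283092 186.2543888 ]
6 -1 0.056 [509.58904642 175.79853453]
6 1 0.042 [524.24100138 209.52124557]
6 1 0.056 [487.85827607 198.90677803]
```

Request:
carry_out(commands=[[[0,0,-0.1,0,0,0],[0,0,0,0,0,0],[0,0,0,0,0,0],[0,0,0.05,0,0,0],[0,0,0.05,0,0,0],[0,0,0,0,0,0],[0,0,0,0,0,0]]])

```text
clock: 11.9
position: [0.5298, 0.0542, 0.086]
ee_rot: [0.697, 0.717, 0.001, 0.002]
ft_force: [-8.2, -4.9, 23.9]
grip_width: 0.153
grasp_force: 64.6
```

```bash
python3 - <<'E'
from h import *
o=get_obs();print(o["position"],np.degrees(yaw(o["ee_rot"])),o["ft_force"],o["torque"])
E
```

```text
[0.52975587 0.05416764 0.08597899] 91.57893809288485 [-8.16756948 -4.91489128 23.92259413] [-1.0059089   0.52013981 -0.09373751]
```

Request:
carry_out(commands=[[[0,-0.025,0,0,0,0],[0,-0.025,0,0,0,0],[0,-0.025,0,0,0,0],[0,0,0,0,0,0],[0,0,0,0,0,0]]])

```text
clock: 12.32
position: [0.5295, 0.0542, 0.0861]
ee_rot: [0.697, 0.717, 0.003, 0.003]
ft_force: [9.7, -2.9, 9.3]
grip_width: 0.154
grasp_force: 61.4
```

```bash
python3 - <<'E'
from h import *
o=get_obs();print(o["position"],np.degrees(yaw(o["ee_rot"])),o["ft_force"],o["torque"])
E
```

```text
[0.52949512 0.05420983 0.08607655] 91.5576345260846 [ 9.6897716  -2.91142746  9.34981321] [-0.80160127 -2.81534323 -0.08840923]
```

Request:
carry_out(commands=[[[0,0.05,-0.06,0,0,0],[0,0,0,0,0,0.15],[0,0,0,0,0,0.15],[0,0,0,0,0,0],[0,0,0,0,0,0]]])

```text
clock: 12.73
position: [0.5293, 0.0535, 0.087]
ee_rot: [0.709, 0.706, 0.001, 0.002]
ft_force: [6.5, -4.3, 4.2]
grip_width: 0.15
grasp_force: 60.0
```

```bash
python3 - <<'E'
from h import *
o=get_obs();print(o["position"],np.degrees(yaw(o["ee_rot"])),o["ft_force"],o["torque"])
E
```

```text
[0.52931559 0.05352407 0.0869578 ] 89.7650563545336 [ 6.47563386 -4.26879092  4.1705204 ] [-1.1425068  -1.53596785  0.14801477]
```

Request:
carry_out(commands=[[[0,0,0.05,0,0,0],[0,0,0.04,0,0,0],[0,0,0,0,0,0],[0,0,0,0,0,0],[0,0,0,0,0,0]]])

```text
clock: 13.15
position: [0.5292, 0.0538, 0.0854]
ee_rot: [0.709, 0.706, 0.001, 0.002]
ft_force: [-9.2, -6.2, 29.8]
grip_width: 0.154
grasp_force: 66.0
```

```bash
python3 - <<'E'
from h import *
o=get_obs();print(o["position"],np.degrees(yaw(o["ee_rot"])),o["ft_force"],o["torque"])
E
```

```text
[0.52919764 0.05377736 0.08536146] 89.75973060182768 [-9.22841118 -6.22114021 29.83150689] [-1.35060129  0.66264652 -0.05782755]
```

Request:
carry_out(commands=[[[0,0,-0.08,0,0,0],[-0.05,0.06,0,0,0,0],[0,0,0,0,0,0],[0,0,0,0,0,0]]])

```text
clock: 13.48
position: [0.5299, 0.0533, 0.0866]
ee_rot: [0.708, 0.706, 0.0, 0.0]
ft_force: [-5.7, -0.4, 14.7]
grip_width: 0.153
grasp_force: 61.7
```

```bash
python3 - <<'E'
from h import *
o=get_obs();print(o["position"],np.degrees(yaw(o["ee_rot"])),o["ft_force"],o["torque"])
s=np.mean([camera("side") for _ in range(3)],0).astype('uint8')
c=cv2.resize(s[225:275,250:310],None,fx=12,fy=12,interpolation=cv2.INTER_CUBIC)[:,:,::-1]
cv2.imwrite("pics/p5.png",np.clip(c*1.3,0,255).astype('uint8'))
E
```

```text
[0.52990884 0.05330001 0.08658756] 89.8443860547577 [-5.74200801 -0.44632964 14.7416251 ] [0.0205689  0.66097418 0.06846975]
```

View pics/p5.png

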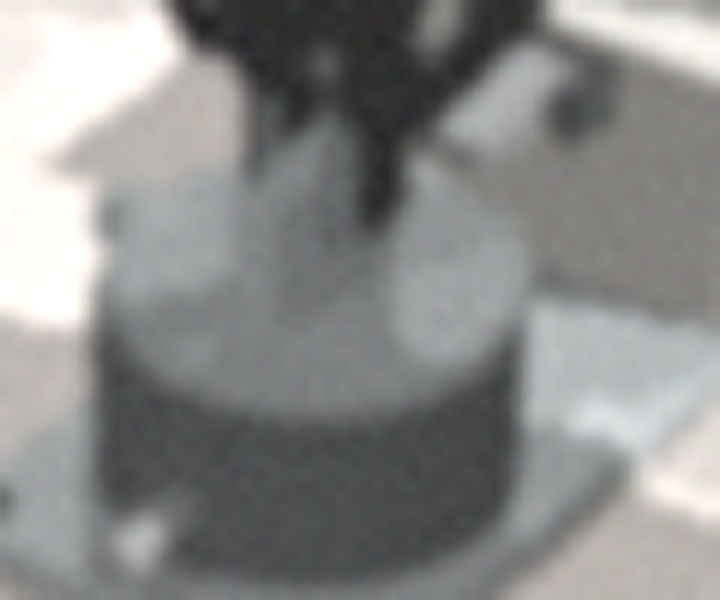

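Request:
carry_out(commands=[[[0,0,-0.03,0,0,0.07],[0,0,0,0,0,0.07],[0,0,0,0,0,0.07],[0,0,0,0,0,0.07],[0,0,0.05,0,0,0],[0,0,0,0,0,0],[0,0,0,0,0,0]]])

```text
clock: 14.22
position: [0.5301, 0.0531, 0.0857]
ee_rot: [0.719, 0.695, 0.0, 0.0]
ft_force: [-4.2, 1.3, 12.9]
grip_width: 0.152
grasp_force: 61.4
```

```bash
cat >>h.py <<'E'
def st():
    o=get_obs();F=o["ft_force"];T=o["torque"];N=F[2]+2.1
    print(o["clock"],o["position"].round(4),"psi",np.degrees(yaw(o["ee_rot"])).round(2),"F",F.round(1),"T",T.round(2),"contact x,y",((-T[1]-.25*F[0])/N).round(3),((T[0]-.25*F[1])/N).round(3))
E
python3 -c "from h import *;st()"
```

```text
14.2167 [0.5301 0.0531 0.0857] psi 88.13 F [-4.2  1.3 12.9] T [0.61 0.2  0.11] contact x,y 0.056 0.019
```

Request:
carry_out(commands=[[[0,0,0,0,0,0.1],[0,0,0,0,0,0.1],[0,0,0,0,0,0.1],[0,0,0,0,0,0],[0,0,0,0,0,0]]])

```text
clock: 14.63
position: [0.5294, 0.0522, 0.0843]
ee_rot: [0.73, 0.684, -0.0, -0.0]
ft_force: [1.0, 1.5, -0.6]
grip_width: 0.15
grasp_force: 59.4
```

```bash
python3 -c "from h import *;st()"
```

```text
14.6333 [0.5294 0.0522 0.0843] psi 86.3 F [ 1.   1.5 -0.6] T [ 0.47 -0.45 -0.  ] contact x,y 0.146 0.069
```

Request:
carry_out(commands=[[[0,0,0,0,0,0.1],[0,0,0,0,0,0.1],[0,0,0,0,0,0.1],[0,0,0,0,0,0],[0,0,0,0,0,0]]])

```text
clock: 15.05
position: [0.5295, 0.053, 0.0846]
ee_rot: [0.74, 0.672, 0.0, -0.0]
ft_force: [2.8, 3.0, -4.7]
grip_width: 0.151
grasp_force: 59.0
```

```bash
python3 -c "from h import *;st()"
```

```text
15.05 [0.5295 0.053  0.0846] psi 84.51 F [ 2.8  3.  -4.7] T [ 1.05 -0.61  0.33] contact x,y 0.033 -0.118
```

The key dropped at about 86° (force vanished); at 84.5° it meets the notch wall. Turn back a little and press home.

Request:
carry_out(commands=[[[0,0,0,0,0,-0.2],[0,0,0.05,0,0,0],[0,0,0.05,0,0,0],[0,0,0,0,0,0],[0,0,0,0,0,0],[0,0,0,0,0,0]]])

```text
clock: 15.55
position: [0.5298, 0.0525, 0.0817]
ee_rot: [0.733, 0.68, -0.0, 0.0]
ft_force: [-2.5, 3.3, 9.9]
grip_width: 0.151
grasp_force: 60.9
```

```bash
python3 -c "from h import *;st()"
```

```text
15.55 [0.5298 0.0525 0.0817] psi 85.7 F [-2.5  3.3  9.9] T [0.55 0.86 0.22] contact x,y -0.021 -0.022
```

Request:
carry_out(commands=[[[0,0,0.05,0,0,0],[0,0,0,0,0,0],[0,0,0,0,0,0]]])

```text
clock: 15.8
position: [0.5298, 0.0525, 0.0816]
ee_rot: [0.733, 0.68, -0.0, 0.001]
ft_force: [-14.0, -0.8, 33.3]
grip_width: 0.153
grasp_force: 64.4
```

```bash
python3 -c "from h import *;st()"
```

```text
15.8 [0.5298 0.0525 0.0816] psi 85.69 F [-14.   -0.8  33.3] T [0.12 3.3  0.2 ] contact x,y 0.005 0.009
```

Lid home: z dropped about 5 mm, and the stiff contact is centred on the axis. Release and rise.

Request:
carry_out(commands=[[[0,0,-0.07,0,0,0],[0,0,0,0,0,0]]])

```text
clock: 15.97
position: [0.5297, 0.0525, 0.0821]
ee_rot: [0.733, 0.68, 0.0, 0.0]
ft_force: [0.2, 3.1, -0.5]
grip_width: 0.151
grasp_force: 59.5
```

Request:
carry_out(commands=[[[0,0,0,0,0,0],[0,0,0,0,0,0],[0,0,0,0,0,0],[0,0,0,0,0,0],[0,0,0,0,0,0],[0,0,-0.2,0,0,0],[0,0,-0.4,0,0,0],[0,0,-0.6,0,0,0],[0,0,-0.6,0,0,0],[0,0,-0.6,0,0,0],[0,0,-0.6,0,0,0],[0,0,0,0,0,-0.7],[0,0,0,0,0,0]]], hand=-1)

```text
clock: 17.05
position: [0.5305, 0.0525, 0.2037]
ee_rot: [0.706, 0.708, 0.001, 0.001]
ft_force: [0.4, -0.6, -0.8]
grip_width: 1.001
grasp_force: 0.0
```

```bash
python3 - <<'E'
from h import *
st();go([.459,-.093,.2])
s=camera("side");c=cv2.resize(s[200:275,240:340],None,fx=8,fy=8,interpolation=cv2.INTER_CUBIC)[:,:,::-1].copy()
c=np.clip(c*1.2,0,255).astype('uint8').copy()
for X in([.459,-.093,.158],[.459,-.093,.108],[.5235,-.1145,.106]):
    u=(px("side",X)-[240,200])*8+4;cv2.circle(c,(int(u[0]),int(u[1])),4,(0,0,255),-1)
cv2.imwrite("pics/p6.png",c)
E
```

```text
17.05 [0.5305 0.0525 0.2037] psi 90.1 F [ 0.4 -0.6 -0.8] T [ 0.04 -0.07 -0.04] contact x,y -0.025 0.15
after turn shift units [np.float64(-3.64), np.float64(-1.79), np.float64(0.09)] q7 -0.2830694817899056 clk 17.05 F [ 0.4 -0.6 -0.8]
```

View pics/p6.png

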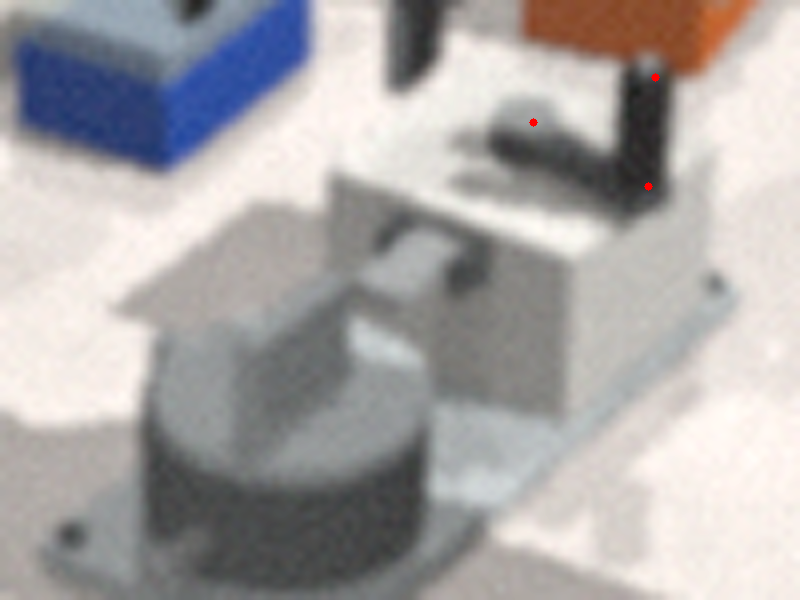

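The lid lies flush on the rim; the grip at (645,70–200) agrees with my points to about 1 px. Go over the grip and take hold.

Request:
carry_out(commands=[[[-0.25,-0.12,0,0,0,0],[-0.45,-0.22,0,0,0,0],[-0.45,-0.22,0,0,0,0],[-0.45,-0.22,0,0,0,0],[-0.45,-0.22,0,0,0,0],[-0.45,-0.22,0,0,0,0],[-0.45,-0.22,0,0,0,0],[-0.45,-0.1,0,0,0,0],[-0.24,0,0,0,0,0],[0,0,0.3,0,0,0],[0,0,0.5,0,0,0],[0,0,0.5,0,0,0],[0,0,0.4,0,0,0],[0,0,0.25,0,0,0],[0,0,0.1,0,0,0],[0,0,0,0,0,0]]])

```text
clock: 18.43
position: [0.4674, -0.093, 0.1189]
ee_rot: [0.708, 0.706, -0.0, -0.001]
ft_force: [-0.2, -0.7, 0.9]
grip_width: 0.998
grasp_force: 0.0
```

Request:
carry_out(commands=[[[0,0,0,0,0,0],[0,0,0,0,0,0],[0,0,0,0,0,0],[0,0,0,0,0,0],[0,0,0,0,0,0],[0,0,0,0,0,0],[0,0,0,0,0,0]]], hand=1, force=40)

```text
clock: 19.02
position: [0.4672, -0.0928, 0.1201]
ee_rot: [0.708, 0.707, -0.0, -0.001]
ft_force: [-6.0, 1.9, 6.8]
grip_width: 0.269
grasp_force: 38.8
```

```bash
python3 - <<'E'
from h import *
st();P=get_obs()["position"];A=np.array([.5235,-.1145]);print(np.hypot(*(P[:2]-A)),np.degrees(ang(A,P)))
E
```

```text
19.0167 [ 0.4672 -0.0928  0.1201] psi 89.92 F [-6.   1.9  6.8] T [0.49 1.29 0.02] contact x,y 0.023 0.001
0.060349341035879245 158.90122335587998
```

Request:
carry_out(commands=[[[0,-0.12,0,0,0,0],[0,0,0,0,0,0],[-0.218,-0.062,0,0,0,0],[-0.224,-0.032,0,0,0,0],[-0.227,0,0,0,0,0],[-0.224,0.032,0,0,0,0],[-0.218,0.062,0,0,0,0],[-0.207,0.092,0,0,0,0],[-0.192,0.12,0,0,0,0],[0,0,0,0,0,0],[0,0,0,0,0,0]]])

```text
clock: 19.93
position: [0.4713, -0.1552, 0.1201]
ee_rot: [0.708, 0.706, -0.001, 0.0]
ft_force: [-4.6, -3.0, 8.3]
grip_width: 0.267
grasp_force: 43.1
```

```bash
cat >>h.py <<'E'
def cr(A=(.5235,-.1145)):
    o=get_obs();P=o["position"];A=np.array(A);a=ang(A,P);F=o["ft_force"]
    print(o["clock"].__round__(2),P.round(4),"r",np.hypot(*(P[:2]-A)).round(4),"phi",(np.degrees(a)%360).round(1),"Ft %.1f Fr %.1f"%(-F[0]*np.sin(a)+F[1]*np.cos(a),F[0]*np.cos(a)+F[1]*np.sin(a)),"F",F.round(1),"psi",np.degrees(yaw(o["ee_rot"])).round(1))
E
python3 -c "from h import *;cr()"
```

```text
19.93 [ 0.4713 -0.1552  0.1201] r 0.0662 phi 218.0 Ft -0.5 Fr 5.5 F [-4.6 -3.   8.3] psi 89.8
```

Request:
carry_out(commands=[[[-0.024,-0.032,-0.03,0,0,0],[-0.132,0.107,0,0,0,0],[-0.12,0.12,0,0,0,0],[0,0,0,0,0,0],[0,0,0,0,0,0]]])

```text
clock: 20.35
position: [0.4783, -0.1645, 0.1202]
ee_rot: [0.708, 0.707, -0.001, -0.001]
ft_force: [-3.4, 1.3, -1.3]
grip_width: 0.269
grasp_force: 42.3
```

```bash
python3 -c "from h import *;cr()"
```

```text
20.35 [ 0.4783 -0.1645  0.1202] r 0.0673 phi 227.9 Ft -3.4 Fr 1.3 F [-3.4  1.3 -1.3] psi 89.9
```

Request:
carry_out(commands=[[[-0.107,0.132,0,0,0,0],[-0.093,0.143,0,0,0,0],[0,0,0,0,0,0],[0,0,0,0,0,0]]])

```text
clock: 20.68
position: [0.4889, -0.1735, 0.1202]
ee_rot: [0.708, 0.706, -0.001, -0.001]
ft_force: [-4.6, -3.0, -1.0]
grip_width: 0.268
grasp_force: 42.4
```

```bash
python3 -c "from h import *;cr()"
```

```text
20.68 [ 0.4889 -0.1735  0.1202] r 0.0684 phi 239.6 Ft -2.5 Fr 5.0 F [-4.6 -3.  -1. ] psi 89.9
```

Request:
carry_out(commands=[[[-0.077,0.152,0,0,0,0],[-0.061,0.159,0,0,0,0],[0,0,0,0,0,0],[0,0,0,0,0,0]]])

```text
clock: 21.02
position: [0.5013, -0.1802, 0.1203]
ee_rot: [0.708, 0.706, -0.002, -0.0]
ft_force: [-4.5, -5.9, -2.6]
grip_width: 0.268
grasp_force: 42.3
```

```bash
python3 -c "from h import *;cr()"
```

```text
21.02 [ 0.5013 -0.1802  0.1203] r 0.0693 phi 251.3 Ft -2.4 Fr 7.0 F [-4.5 -5.9 -2.6] psi 89.8
```

Request:
carry_out(commands=[[[-0.07,0,0,0,0,0],[-0.044,0.164,0,0,0,0],[-0.027,0.168,0,0,0,0],[0,0,0,0,0,0],[0,0,0,0,0,0]]])

```text
clock: 21.43
position: [0.5156, -0.1844, 0.1203]
ee_rot: [0.708, 0.706, -0.0, -0.0]
ft_force: [0.7, -2.0, -6.0]
grip_width: 0.271
grasp_force: 41.9
```

```bash
python3 -c "from h import *;cr((.524,-.1185))"
```

```text
21.43 [ 0.5156 -0.1844  0.1203] r 0.0664 phi 262.7 Ft 1.0 Fr 1.9 F [ 0.7 -2.  -6. ] psi 89.9
```

Request:
carry_out(commands=[[[-0.009,0.17,0,0,0,0],[0.009,0.17,0,0,0,0],[0,0,0,0,0,0],[0,0,0,0,0,0]]])

```text
clock: 21.77
position: [0.5297, -0.1849, 0.1204]
ee_rot: [0.708, 0.706, -0.0, 0.001]
ft_force: [3.8, -5.6, -8.4]
grip_width: 0.268
grasp_force: 41.5
```

```bash
python3 -c "from h import *;cr((.524,-.1185))"
```

```text
21.77 [ 0.5297 -0.1849  0.1204] r 0.0667 phi 274.9 Ft 3.3 Fr 5.9 F [ 3.8 -5.6 -8.4] psi 89.9
```

Request:
carry_out(commands=[[[0.027,0.168,0,0,0,0],[0.044,0.164,0,0,0,0],[0,0,0,0,0,0],[0,0,0,0,0,0]]])

```text
clock: 22.1
position: [0.5434, -0.1826, 0.1204]
ee_rot: [0.708, 0.706, -0.0, 0.001]
ft_force: [5.4, -6.7, -12.6]
grip_width: 0.266
grasp_force: 41.4
```

```bash
python3 -c "from h import *;cr((.524,-.1185))"
```

```text
22.1 [ 0.5434 -0.1826  0.1204] r 0.067 phi 286.8 Ft 3.2 Fr 8.0 F [  5.4  -6.7 -12.6] psi 89.8
```

Request:
carry_out(commands=[[[-0.064,0.02,0.07,0,0,0],[0,0,0,0,0,0],[0,0,0,0,0,0]]])

```text
clock: 22.35
position: [0.545, -0.1825, 0.1201]
ee_rot: [0.707, 0.707, 0.001, 0.001]
ft_force: [-5.0, 3.0, 12.7]
grip_width: 0.267
grasp_force: 43.7
```

```bash
python3 - <<'E'
from h import *
cr((.524,-.1185))
from scipy.optimize import least_squares
Q=np.array([[.4713,-.1552],[.4783,-.1645],[.4889,-.1735],[.5013,-.1802],[.5156,-.1844],[.5297,-.1849],[.5434,-.1826]])
print(least_squares(lambda p:np.hypot(*(Q-p).T)-.065,[.524,-.118]).x)
s=np.mean([camera("side") for _ in range(2)],0)
old=cv2.imread("pics/side0.png")[:,:,::-1]
# bolt tip region, fixture axis frame: predicted px of bolt tip upper edge
for d in(.062,.052,.042): 
    u=np.array([.530,.0525])+d*np.array([-.05,-.9988]);print(d,px("side",[u[0],u[1],.081]))
g=lambda i:i[228:240,274:300].mean(2).round().astype(int)
print(g(s)[::2,::2]);print(g(old)[::2,::2])
E
```

```text
22.35 [ 0.545  -0.1825  0.1201] r 0.0674 phi 288.1 Ft -3.9 Fr -4.4 F [-5.   3.  12.7] psi 90.0
[ 0.52586915 -0.1200649 ]
0.062 [288.38280761 235.65305418]
0.052 [286.58066949 237.06588944]
0.042 [284.76307319 238.49081478]
[[138 137 137 126 113 109 102  81  78 104  99  94 109]
 [139 137 137 125 111 110  95  83 130 146 142 120  85]
 [140 140 140 127 114 112 118 133 147 145 135  98  68]
 [141 138 135 126 119 111 119 134 141 143 119  69  64]
 [139 133 127 120 104 101 103 102 108 115 107  78  83]
 [134 128 117  94  87 100 103  92  88 107 102  98 101]]
[[133 126 129 121 105 107  98  67  60  85  83  81  99]
 [135 133 132 123 107 104  96  63  87 101  98  87  68]
 [133 132 134 124 104 107 100  92  99 103  98  78  55]
 [136 137 136 122 105 105  99  99  99  95  78  62  49]
 [138 137 135 123 104  93  86  90  93  82  88  77  83]
 [135 137 139 125 106 101  96  93  85  96 103  92  99]]
```

```bash
cat >>h.py <<'E'
def bolt():
    p=cv2.resize(cv2.imread("pics/p6.png"),(100,75),interpolation=cv2.INTER_AREA).mean(2)/1.2
    s=np.mean([camera("side") for _ in range(2)],0).mean(2)[200:275,240:340]
    a,b=p[26:44,30:64],s[26:44,30:64]
    d=(b-a).round().astype(int);print(d[::2,::2])
E
python3 -c "from h import *;bolt()"
```

```text
[[-26  -6  -5 -14 -26 -16  -1   1   0   9   4  -2  -1  -1 -16 -25 -15]
 [ -1   0   0   1  -1   2   0  -2   1   3  -1  -2  -7   2  -5 -14 -19]
 [ -2  -1   2   0   0  -1   0   0  -1  -2  -2   2  -4  -3  -1  -2  -5]
 [  1  -1   0  -2   1   1  -2  -5   0  -1   0  -4  -1  -3  -6   2  -2]
 [ -3   2  -2   0  -1   1  -1  -8 -24 -12  -7  -1  -1  -1   4   3   1]
 [ -4   0   0  -1  -2  -1  -3   8  -6 -21 -28  -7  -2   1   0  -1   2]
 [-10  -6  -5   0   1   2   2  -3   1  -8 -23  -5  -6   0  -1  -2  -2]
 [-12 -11  -1   0  -3   4  -8 -57 -52 -24  -1  -2   1  -1   0  -2  -2]
 [ -1   0  -1   2  -1  -2  -1 -72 -84 -52 -22  -3  -3  -2  -2  -1  -2]]
```

Request:
carry_out(commands=[[[0.01,-0.02,-0.03,0,0,0],[0.061,0.159,0,0,0,0],[0.077,0.152,0,0,0,0],[0,0,0,0,0,0],[0,0,0,0,0,0]]])

```text
clock: 22.97
position: [0.5576, -0.1769, 0.1203]
ee_rot: [0.707, 0.707, 0.002, 0.002]
ft_force: [6.3, 0.0, 0.1]
grip_width: 0.268
grasp_force: 42.5
```

```bash
python3 -c "from h import *;cr((.526,-.120));bolt()"
```

```text
22.97 [ 0.5576 -0.1769  0.1203] r 0.0651 phi 299.1 Ft 5.5 Fr 3.0 F [6.3 0.  0.1] psi 90.0
[[-27  -5  -5  -8 -16  -2   3  -3   0   8   2   1 -13 -13 -23 -26 -13]
 [ -1   0   0  -1   0   3  -3   2  -2  -1  -2  -3  -9  -3  -5 -13 -17]
 [  1  -2   0   1   4  -3  -2  -2   2   0   0  -4 -18  -7   0  -3  -5]
 [  2  -1  -3   0   2  -1  -1  -3  -8  -2   1 -17 -20  -9  -8  -2  -1]
 [  0  -1  -2   1   1  -4  -1 -11 -31 -26 -15 -13  -9  -1   1   2   3]
 [ -2   0   0  -1  -3  -3  -3   7  -6 -23 -37 -15  -2   3   3  -3  -1]
 [ -8  -6   1   1   3  -2   5  -2   0  -6 -24  -4  -1   1   0   2  -3]
 [-16 -10  -3  -1  -4   4  -8 -61 -51 -23  -5  -2  -1  -4  -2   2   0]
 [  1  -3   0   3   0  -4  -7 -66 -84 -52 -21  -6  -1  -1   0  -2  -2]]
```

```bash
cat >>h.py <<'E'
def asc():
    p=cv2.resize(cv2.imread("pics/p6.png"),(100,75),interpolation=cv2.INTER_AREA).mean(2)/1.2
    s=np.mean([camera("side") for _ in range(3)],0).mean(2)[200:275,240:340]
    C=" .:-=+*#%@"
    for y in range(26,48): print("".join(C[min(9,int(max(0,v-30)/14))] for v in p[y,34:68]),"|","".join(C[min(9,int(max(0,v-30)/14))] for v in s[y,34:68]))
E
python3 -c "from h import *;asc()"
```

```text
##%%@%%*++++++====+*#%@@@@@@@@@@@@ | ####%%#*+++++++===+**#%@@@@@@@@@@@
####%#**++++++=---=+++*#@@@@@@@@@@ | ######**++++++=---===++#%%@@@@@@@@
######*++++++=---=+++==++#%@@@@@@@ | ######*++++++=---=++====+*#%@@@@@@
######*+++++=-:=+*###*====+*#%@@@@ | ######**++++=-:=+*##*+=====+##%@@@
#######*++++=--+##%%%#*+---=+*#%@@ | ######**+++++--+#####**=---=+**#%%
#######*+++++=+#%%%%%#*+---=+++**# | ######**+++++=+#%%##**+=-::=+++***
######**++****#%%%%%#*+--:-=+++++* | #######*+++++*#%%%##*+=-::-=++++++
##%#%#***+**#%%%%%%%#+-:::-=++++++ | ######**++++**#%%##**=::::-=++++++
%######****##%%%%%##*=::::-=++++++ | ######***++++***##**+=:.::-=++++++
#####*#**++*###%%%#*+=:::--=++++++ | ######***+++++++++**+=:::--=++++++
######**+===+**###**+=---==+++++++ | ###*****+=++++++==+++=-:-==+++++++
#####*++=====+++***++=====++++++++ | ####**+=====++====+++====+++++++++
###**+====+++==+++++++==++++++++++ | ###**+======+==-==+++====+++++++++
##**+====+**+++++++++++=++++++++++ | *#**+============++++====+++++++++
#*++=====*%%#**++++++=++=+++++++++ | #*++======----==+++++=+==+++++++++
*++======*%@%%#**+++++++++++++++++ | *+========----=+++++++++++++++++++
+========*@@@@%%#*+++=++++++++++++ | +===========-=++*+++++++++++++++++
=========*%@@@@@@#*++++++++++*++++ | ==========+==+***+++++=+++++++++++
=========+#%@@@@@@#*++++++++++++++ | ==========++****+++++=++=+++++++++
==========*###%%%%%*+==+++++++++++ | ==========+****++=++++=+++++++++++
==========***######*+==+++++++++++ | =========+****++==+++===++++++++++
=========+**********+=====++++++++ | ========++***+++==+======+++++++++
```

The bolt is still retracted (its bright top ends at the same place), so this is still the free part. Continue.

Request:
carry_out(commands=[[[0.077,0.152,0,0,0,0],[0.093,0.143,0,0,0,0],[0,0,0,0,0,0],[0,0,0,0,0,0]]])

```text
clock: 23.55
position: [0.5672, -0.1705, 0.1201]
ee_rot: [0.708, 0.707, -0.0, -0.0]
ft_force: [-5.5, 1.5, 8.9]
grip_width: 0.267
grasp_force: 43.3
```

```bash
python3 -c "from h import *;cr((.526,-.120))"
```

```text
23.55 [ 0.5672 -0.1705  0.1201] r 0.0652 phi 309.2 Ft -3.3 Fr -4.7 F [-5.5  1.5  8.9] psi 89.9
```

Request:
carry_out(commands=[[[0.107,0.132,0,0,0,0],[0.12,0.12,0,0,0,0],[0,0,0,0,0,0],[0,0,0,0,0,0]]])

```text
clock: 23.88
position: [0.5769, -0.161, 0.1201]
ee_rot: [0.707, 0.707, -0.0, -0.001]
ft_force: [-8.1, 1.9, 10.9]
grip_width: 0.27
grasp_force: 43.5
```

```bash
python3 -c "from h import *;cr((.526,-.120));asc()"
```

```text
23.88 [ 0.5769 -0.161   0.1201] r 0.0653 phi 321.2 Ft -3.6 Fr -7.5 F [-8.1  1.9 10.9] psi 89.9
##%%@%%*++++++====+*#%@@@@@@@@@@@@ | ##%%@%#*+++++++===++*#%@@@@@@@@@@@
####%#**++++++=---=+++*#@@@@@@@@@@ | ######**+++++==-:-===++*%%@@@@@@@@
######*++++++=---=+++==++#%@@@@@@@ | ######**+++++=-:-=+=====+*#%@@@@@@
######*+++++=-:=+*###*====+*#%@@@@ | ######**++++=-:-=+***++====*##%@@@
#######*++++=--+##%%%#*+---=+*#%@@ | ######**++++=--=*******+---=+**#%%
#######*+++++=+#%%%%%#*+---=+++**# | ######**++++===****#**+=-:-=+++***
######**++****#%%%%%#*+--:-=+++++* | ######**++++++**##***+=-::-=++++++
##%#%#***+**#%%%%%%%#+-:::-=++++++ | ######*+++++==*******=::::-=++++++
%######****##%%%%%##*=::::-=++++++ | #####**+++=====+++**+=::::-=++++++
#####*#**++*###%%%#*+=:::--=++++++ | #####**++==-=-====+*+=:::--=++++++
######**+===+**###**+=---==+++++++ | ###****+===-------=++=-:-==+++++++
#####*++=====+++***++=====++++++++ | ##*#**+====-------=++=====++++++++
###**+====+++==+++++++==++++++++++ | ###**+====-------=++++===+++++++++
##**+====+**+++++++++++=++++++++++ | #**++=====-----==+++++=====+++++++
#*++=====*%%#**++++++=++=+++++++++ | **+=======----==+++++===++++++++++
*++======*%@%%#**+++++++++++++++++ | ++========----=++++++++=++++++++++
+========*@@@@%%#*+++=++++++++++++ | ==========---==+++++++++++++++++++
=========*%@@@@@@#*++++++++++*++++ | ===============+++++===+++++++++++
=========+#%@@@@@@#*++++++++++++++ | ================++++++==++++++++++
==========*###%%%%%*+==+++++++++++ | ===============+=+++++=+++=+++++++
==========***######*+==+++++++++++ | ======================+=++++++++++
=========+**********+=====++++++++ | ===========+==+===========++++++++
```

Request:
carry_out(commands=[[[0.025,-0.031,-0.03,0,0,0],[0.132,0.107,0,0,0,0],[0,0,0,0,0,0],[0,0,0,0,0,0]]])

```text
clock: 24.37
position: [0.5802, -0.1559, 0.1203]
ee_rot: [0.708, 0.706, -0.0, 0.0]
ft_force: [0.0, -1.9, -1.2]
grip_width: 0.267
grasp_force: 42.4
```

```bash
python3 -c "from h import *;cr((.526,-.120))"
```

```text
24.37 [ 0.5802 -0.1559  0.1203] r 0.065 phi 326.5 Ft -1.6 Fr 1.1 F [ 0.  -1.9 -1.2] psi 89.9
```

Request:
carry_out(commands=[[[0.143,0.093,0,0,0,0],[0,0,0,0,0,0],[0,0,0,0,0,0]]])

```text
clock: 24.62
position: [0.5841, -0.1492, 0.1203]
ee_rot: [0.707, 0.707, 0.0, -0.0]
ft_force: [-0.1, 0.4, -1.5]
grip_width: 0.269
grasp_force: 42.3
```

```bash
python3 -c "from h import *;cr((.526,-.120))"
```

```text
24.62 [ 0.5841 -0.1492  0.1203] r 0.0651 phi 333.3 Ft 0.3 Fr -0.3 F [-0.1  0.4 -1.5] psi 89.9
```

Request:
carry_out(commands=[[[0.152,0.077,0,0,0,0],[0,0,0,0,0,0],[0,0,0,0,0,0]]])

```text
clock: 24.87
position: [0.5871, -0.1423, 0.1203]
ee_rot: [0.707, 0.707, 0.0, -0.001]
ft_force: [-1.7, 2.3, -1.4]
grip_width: 0.266
grasp_force: 42.4
```

```bash
python3 -c "from h import *;cr((.526,-.120))"
```

```text
24.87 [ 0.5871 -0.1423  0.1203] r 0.0651 phi 339.9 Ft 1.5 Fr -2.4 F [-1.7  2.3 -1.4] psi 90.0
```

```bash
python3 - <<'E'
from h import *
s=np.mean([camera("side") for _ in range(3)],0)
c=cv2.resize(s[205:265,262:322],None,fx=7,fy=7,interpolation=cv2.INTER_CUBIC)[:,:,::-1]
o=cv2.resize(cv2.imread("pics/p6.png"),(100,75),interpolation=cv2.INTER_AREA)[5:65,22:77]/1.2
o=cv2.resize(o,None,fx=7,fy=7,interpolation=cv2.INTER_CUBIC)[:,:380]
cv2.imwrite("pics/p7.png",np.clip((np.hstack([c,o])-20)*1.6,0,255).astype('uint8'))
E
```

```text
(no output)
```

View pics/p7.png

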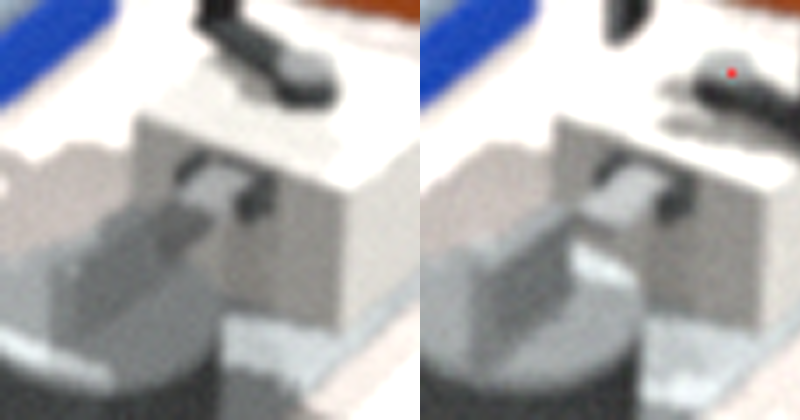

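```bash
python3 - <<'E'
from h import *
e=np.array([.526-.530,-.120-.0525]);e/=np.hypot(*e);n=np.array([-e[1],e[0]])
H=np.array([.526,-.120])-.17*e;print(H,np.degrees(np.arctan2(e[1],e[0])))
for d in(.062,.052,.042,.039):
    print(d,[((px("side",[*(H+d*e+k*n),z])-[262,205])*7+3).round().astype(int).tolist() for k,z in((.012,.081),(-.012,.081),(-.012,.073),(.012,.073))])
print("housing",[((px("side",[*(H+.1135*e+k*n),z])-[262,205])*7+3).round().astype(int).tolist() for k,z in((.012,.081),(-.012,.081),(-.059,.092),(.059,.092))])
print("fin end",[((px("side",[*(H+.03*e+k*n),z])-[262,205])*7+3).round().astype(int).tolist() for k,z in((.007,.108),(-.007,.108),(-.007,.07))])
E
```

```text
[0.52994097 0.04995431] -91.32835973263902
0.062 [[165, 206], [210, 222], [210, 237], [165, 221]]
0.052 [[153, 216], [198, 232], [198, 247], [153, 231]]
0.042 [[141, 226], [186, 242], [186, 257], [141, 241]]
0.039 [[137, 229], [182, 246], [182, 261], [137, 244]]
housing [[226, 156], [271, 171], [360, 182], [141, 105]]
fin end [[136, 190], [163, 200], [161, 272]]
```

Left panel (now): the bolt, partly shaded, reaches down-left to about (165,252). My projection puts the tip there at 42–45 mm, so it is out. Feel around for the dwell in small steps.

Request:
carry_out(commands=[[[0.08,0.033,0,0,0,0],[0,0,0,0,0,0],[0,0,0,0,0,0]]])

```text
clock: 25.27
position: [0.5877, -0.1408, 0.1203]
ee_rot: [0.708, 0.706, -0.001, -0.0]
ft_force: [-5.2, 1.7, 0.4]
grip_width: 0.266
grasp_force: 42.5
```

```bash
python3 -c "from h import *;cr((.526,-.120))"
```

```text
25.27 [ 0.5877 -0.1408  0.1203] r 0.0652 phi 341.3 Ft 0.0 Fr -5.4 F [-5.2  1.7  0.4] psi 89.9
```

Request:
carry_out(commands=[[[0.08,0.028,0,0,0,0],[0,0,0,0,0,0],[0,0,0,0,0,0]]])

```text
clock: 25.52
position: [0.5888, -0.1375, 0.1203]
ee_rot: [0.708, 0.706, -0.001, -0.0]
ft_force: [-6.3, 1.8, 1.1]
grip_width: 0.265
grasp_force: 42.5
```

```bash
python3 -c "from h import *;cr((.526,-.120))"
```

```text
25.52 [ 0.5888 -0.1375  0.1203] r 0.0652 phi 344.4 Ft 0.0 Fr -6.6 F [-6.3  1.8  1.1] psi 89.9
```

Request:
carry_out(commands=[[[0.082,0.023,0,0,0,0],[0,0,0,0,0,0],[0,0,0,0,0,0]]])

```text
clock: 25.77
position: [0.5896, -0.1342, 0.1203]
ee_rot: [0.708, 0.706, -0.001, -0.001]
ft_force: [-6.5, 1.6, 0.7]
grip_width: 0.267
grasp_force: 42.6
```

```bash
python3 -c "from h import *;cr((.526,-.120))"
```

```text
25.77 [ 0.5896 -0.1342  0.1203] r 0.0652 phi 347.4 Ft 0.2 Fr -6.7 F [-6.5  1.6  0.7] psi 89.9
```

Request:
carry_out(commands=[[[0.083,-0.012,0,0,0,0],[0,0,0,0,0,0],[0,0,0,0,0,0]]])

```text
clock: 26.02
position: [0.5901, -0.1305, 0.1203]
ee_rot: [0.708, 0.707, 0.0, 0.0]
ft_force: [0.4, -0.4, -5.6]
grip_width: 0.271
grasp_force: 42.0
```

```bash
python3 -c "from h import *;cr((.526,-.120))"
```

```text
26.02 [ 0.5901 -0.1305  0.1203] r 0.065 phi 350.7 Ft -0.4 Fr 0.5 F [ 0.4 -0.4 -5.6] psi 89.9
```

Request:
carry_out(commands=[[[0.084,0.012,0,0,0,0],[0,0,0,0,0,0],[0,0,0,0,0,0]]])

```text
clock: 26.27
position: [0.5907, -0.1265, 0.1204]
ee_rot: [0.707, 0.707, 0.0, -0.0]
ft_force: [1.5, 1.5, -5.7]
grip_width: 0.266
grasp_force: 41.9
```

```bash
python3 -c "from h import *;cr((.526,-.120))"
```

```text
26.27 [ 0.5907 -0.1265  0.1204] r 0.065 phi 354.2 Ft 1.7 Fr 1.4 F [ 1.5  1.5 -5.7] psi 90.0
```

Request:
carry_out(commands=[[[0.085,0.006,0,0,0,0],[0,0,0,0,0,0],[0,0,0,0,0,0]]])

```text
clock: 26.52
position: [0.5909, -0.1228, 0.1204]
ee_rot: [0.707, 0.707, 0.0, -0.0]
ft_force: [2.1, 2.8, -7.1]
grip_width: 0.269
grasp_force: 41.8
```

```bash
python3 -c "from h import *;cr((.526,-.120))"
```

```text
26.52 [ 0.5909 -0.1228  0.1204] r 0.0649 phi 357.6 Ft 2.9 Fr 2.0 F [ 2.1  2.8 -7.1] psi 90.0
```

Request:
carry_out(commands=[[[0.085,0.002,0.02,0,0,0],[0,0,0,0,0,0],[0,0,0,0,0,0]]])

```text
clock: 26.77
position: [0.591, -0.1194, 0.1203]
ee_rot: [0.707, 0.707, 0.0, -0.0]
ft_force: [-1.2, 3.9, 2.3]
grip_width: 0.273
grasp_force: 42.5
```

```bash
python3 -c "from h import *;cr((.526,-.120))"
```

```text
26.77 [ 0.591  -0.1194  0.1203] r 0.065 phi 0.5 Ft 3.9 Fr -1.2 F [-1.2  3.9  2.3] psi 90.0
```

Request:
carry_out(commands=[[[0.085,-0.002,0,0,0,0],[0,0,0,0,0,0],[0,0,0,0,0,0]]])

```text
clock: 27.02
position: [0.5909, -0.1164, 0.1203]
ee_rot: [0.707, 0.707, 0.0, 0.0]
ft_force: [-2.9, 4.8, 4.4]
grip_width: 0.268
grasp_force: 42.9
```

```bash
python3 -c "from h import *;cr((.526,-.120))"
```

```text
27.02 [ 0.5909 -0.1164  0.1203] r 0.065 phi 3.1 Ft 5.0 Fr -2.6 F [-2.9  4.8  4.4] psi 90.0
```

Request:
carry_out(commands=[[[0.085,-0.006,0,0,0,0],[0,0,0,0,0,0],[0,0,0,0,0,0]]])

```text
clock: 27.27
position: [0.5906, -0.1129, 0.1202]
ee_rot: [0.707, 0.707, 0.0, -0.0]
ft_force: [-2.3, 4.8, 6.8]
grip_width: 0.273
grasp_force: 43.1
```

```bash
python3 -c "from h import *;cr((.526,-.120));asc()"
```

```text
27.27 [ 0.5906 -0.1129  0.1202] r 0.065 phi 6.2 Ft 5.0 Fr -1.7 F [-2.3  4.8  6.8] psi 89.9
##%%@%%*++++++====+*#%@@@@@@@@@@@@ | ##%%@%#*+++++++===+**#%@@@@@@@@@@@
####%#**++++++=---=+++*#@@@@@@@@@@ | #######*++++++=---===++#%@@@@@@@@@
######*++++++=---=+++==++#%@@@@@@@ | ######**+++++=-:-=+=====+*#%@@@@@@
######*+++++=-:=+*###*====+*#%@@@@ | ######**++++=-:-=+***+==-==+##@@@@
#######*++++=--+##%%%#*+---=+*#%@@ | ######**++++=--=******+=-:-=+**#@@
#######*+++++=+#%%%%%#*+---=+++**# | ######**+++++==***#***+=--:=+++**#
######**++****#%%%%%#*+--:-=+++++* | ######*+++++++**##***+=-::-=++++++
##%#%#***+**#%%%%%%%#+-:::-=++++++ | #%####*++++++***#****=::::-=++++++
%######****##%%%%%##*=::::-=++++++ | #####*+++++=++******+=::::-=++++++
#####*#**++*###%%%#*+=:::--=++++++ | ###**++========++***+=:::--=++++++
######**+===+**###**+=---==+++++++ | ##*++++=====--===++++=---==+++++++
#####*++=====+++***++=====++++++++ | #*+++=====-------=+++====+++++++++
###**+====+++==+++++++==++++++++++ | *+++=======-----==+++====+++++++++
##**+====+**+++++++++++=++++++++++ | +++==========--==++++=++++=+++++++
#*++=====*%%#**++++++=++=+++++++++ | +==============++++++==+++++++++++
*++======*%@%%#**+++++++++++++++++ | ===============+++++++==++++++++++
+========*@@@@%%#*+++=++++++++++++ | ===============++++++=++++++++++++
=========*%@@@@@@#*++++++++++*++++ | ===============++++++=+=++++++++++
=========+#%@@@@@@#*++++++++++++++ | ==============++++++++++=+++++++++
==========*###%%%%%*+==+++++++++++ | ================+++++++=++++++++++
==========***######*+==+++++++++++ | ============+=+===+++===++++++++++
=========+**********+=====++++++++ | ============+====+========++++++++
```

Request:
carry_out(commands=[[[0.085,-0.01,-0.01,0,0,0],[0,0,0,0,0,0],[0,0,0,0,0,0]]])

```text
clock: 27.67
position: [0.5901, -0.1093, 0.1202]
ee_rot: [0.707, 0.707, 0.0, -0.0]
ft_force: [-2.6, 5.5, 3.9]
grip_width: 0.264
grasp_force: 42.9
```

```bash
python3 -c "from h import *;cr((.526,-.120))"
```

```text
27.67 [ 0.5901 -0.1093  0.1202] r 0.0649 phi 9.5 Ft 5.9 Fr -1.6 F [-2.6  5.5  3.9] psi 90.0
```

Request:
carry_out(commands=[[[0.084,-0.015,0,0,0,0],[0,0,0,0,0,0],[0,0,0,0,0,0]]])

```text
clock: 27.92
position: [0.5894, -0.1059, 0.1202]
ee_rot: [0.707, 0.707, 0.0, -0.0]
ft_force: [-2.5, 5.3, 4.2]
grip_width: 0.269
grasp_force: 42.9
```

```bash
python3 -c "from h import *;cr((.526,-.120))"
```

```text
27.92 [ 0.5894 -0.1059  0.1202] r 0.0649 phi 12.5 Ft 5.7 Fr -1.3 F [-2.5  5.3  4.2] psi 90.0
```

Request:
carry_out(commands=[[[0.083,-0.02,0,0,0,0],[0,0,0,0,0,0],[0,0,0,0,0,0]]])

```text
clock: 28.17
position: [0.5886, -0.1027, 0.1202]
ee_rot: [0.707, 0.707, 0.0, -0.0]
ft_force: [-2.6, 4.7, 4.8]
grip_width: 0.268
grasp_force: 43.0
```

```bash
python3 -c "from h import *;cr((.526,-.120))"
```

```text
28.17 [ 0.5886 -0.1027  0.1202] r 0.0649 phi 15.5 Ft 5.2 Fr -1.2 F [-2.6  4.7  4.8] psi 90.0
```

Request:
carry_out(commands=[[[0.082,-0.024,0,0,0,0],[0,0,0,0,0,0],[0,0,0,0,0,0]]])

```text
clock: 28.42
position: [0.5876, -0.0995, 0.1202]
ee_rot: [0.707, 0.707, 0.0, -0.0]
ft_force: [-2.4, 5.2, 5.9]
grip_width: 0.265
grasp_force: 43.0
```

Request:
carry_out(commands=[[[0.081,-0.028,0,0,0,0],[0,0,0,0,0,0],[0,0,0,0,0,0]]])

```text
clock: 28.67
position: [0.5864, -0.0964, 0.1202]
ee_rot: [0.707, 0.707, 0.0, -0.0]
ft_force: [-2.6, 5.3, 5.8]
grip_width: 0.268
grasp_force: 43.0
```

```bash
python3 -c "from h import *;cr((.526,-.120));asc()"
```

```text
28.67 [ 0.5864 -0.0964  0.1202] r 0.0649 phi 21.3 Ft 5.9 Fr -0.5 F [-2.6  5.3  5.8] psi 90.0
##%%@%%*++++++====+*#%@@@@@@@@@@@@ | ##%%@%#*+++++++===+**#%@@@@@@@@@@@
####%#**++++++=---=+++*#@@@@@@@@@@ | ######**++++++=---===++#%@@@@@@@@@
######*++++++=---=+++==++#%@@@@@@@ | ######**+++++=-:-=++====+*#@@@@@@@
######*+++++=-:=+*###*====+*#%@@@@ | ######*++++++-:-=+**++==-==*#%@@@@
#######*++++=--+##%%%#*+---=+*#%@@ | #######*++++=--=******++---=+*#%@@
#######*+++++=+#%%%%%#*+---=+++**# | #######*+++++==****#**+=-:--+++**#
######**++****#%%%%%#*+--:-=+++++* | ######**++++++*******+=-::-=++++++
##%#%#***+**#%%%%%%%#+-:::-=++++++ | ######*+++++******#**=::::-=++++++
%######****##%%%%%##*=::::-=++++++ | %####*++++++*****#**+=::::-=++++++
#####*#**++*###%%%#*+=:::--=++++++ | ###**+++=====+++****+=:::--=++++++
######**+===+**###**+=---==+++++++ | ##*++++=======-==+**+=-:-==+++++++
#####*++=====+++***++=====++++++++ | #*+++========----=+++=====++++++++
###**+====+++==+++++++==++++++++++ | *++=======++=====++++++==+++++++++
##**+====+**+++++++++++=++++++++++ | +++=======++++=+++++++===+++++++++
#*++=====*%%#**++++++=++=+++++++++ | ++========+++++++++++===+=++++++++
*++======*%@%%#**+++++++++++++++++ | +=============++++++++==++++++++++
+========*@@@@%%#*+++=++++++++++++ | ===============+++++++++++++++++++
=========*%@@@@@@#*++++++++++*++++ | ===============++++++=+=++++++++++
=========+#%@@@@@@#*++++++++++++++ | =================+++++=+++++++++++
==========*###%%%%%*+==+++++++++++ | ==============++++++==+++=++++++++
==========***######*+==+++++++++++ | ===============++++=+==++=++++++++
=========+**********+=====++++++++ | =============+===+=======+++++++++
```

The bolt is retracting here (dark front face shrinking, steady forward pull), so I have passed the second crest. Sweep back in steps to map the forces cleanly.

Request:
carry_out(commands=[[[-0.245,0.072,-0.01,0,0,0],[-0.168,0.027,0,0,0,0],[-0.17,0.009,0,0,0,0],[-0.17,-0.009,0,0,0,0],[-0.168,-0.027,0,0,0,0],[0,0,0,0,0,0],[0,0,0,0,0,0]]])

```text
clock: 29.4
position: [0.5899, -0.1319, 0.1203]
ee_rot: [0.707, 0.707, 0.001, -0.001]
ft_force: [2.5, 8.8, 0.9]
grip_width: 0.269
grasp_force: 42.6
```

```bash
python3 -c "from h import *;cr((.526,-.120))"
```

```text
29.4 [ 0.5899 -0.1319  0.1203] r 0.065 phi 349.4 Ft 9.1 Fr 0.9 F [2.5 8.8 0.9] psi 90.0
```

Request:
carry_out(commands=[[[-0.164,-0.044,0,0,0,0],[0,0,0,0,0,0],[0,0,0,0,0,0]]])

```text
clock: 29.65
position: [0.5883, -0.1385, 0.1202]
ee_rot: [0.707, 0.707, 0.001, -0.0]
ft_force: [2.9, 7.8, -0.0]
grip_width: 0.268
grasp_force: 42.5
```

```bash
python3 -c "from h import *;cr((.526,-.120))"
```

```text
29.65 [ 0.5883 -0.1385  0.1202] r 0.065 phi 343.5 Ft 8.3 Fr 0.5 F [ 2.9  7.8 -0. ] psi 90.0
```

Request:
carry_out(commands=[[[-0.159,-0.061,0,0,0,0],[0,0,0,0,0,0],[0,0,0,0,0,0]]])

```text
clock: 29.9
position: [0.5859, -0.1452, 0.1203]
ee_rot: [0.707, 0.707, 0.001, -0.0]
ft_force: [3.4, 6.6, 0.1]
grip_width: 0.267
grasp_force: 42.5
```

```bash
python3 -c "from h import *;cr((.526,-.120))"
```

```text
29.9 [ 0.5859 -0.1452  0.1203] r 0.065 phi 337.2 Ft 7.4 Fr 0.6 F [3.4 6.6 0.1] psi 90.0
```

Request:
carry_out(commands=[[[-0.152,-0.077,0,0,0,0],[0,0,0,0,0,0],[0,0,0,0,0,0]]])

```text
clock: 30.15
position: [0.5826, -0.152, 0.1203]
ee_rot: [0.707, 0.707, 0.001, 0.0]
ft_force: [2.2, 3.7, 1.2]
grip_width: 0.266
grasp_force: 42.5
```

```bash
python3 -c "from h import *;cr((.526,-.120))"
```

```text
30.15 [ 0.5826 -0.152   0.1203] r 0.0651 phi 330.5 Ft 4.3 Fr 0.1 F [2.2 3.7 1.2] psi 90.0
```

Request:
carry_out(commands=[[[-0.143,-0.093,0,0,0,0],[0,0,0,0,0,0],[0,0,0,0,0,0]]])

```text
clock: 30.4
position: [0.5787, -0.1582, 0.1203]
ee_rot: [0.707, 0.707, 0.0, 0.0]
ft_force: [2.5, 4.9, -0.2]
grip_width: 0.267
grasp_force: 42.5
```

```bash
python3 -c "from h import *;cr((.526,-.120))"
```

```text
30.4 [ 0.5787 -0.1582  0.1203] r 0.0651 phi 324.1 Ft 5.4 Fr -0.8 F [ 2.5  4.9 -0.2] psi 89.9
```

Request:
carry_out(commands=[[[-0.132,-0.107,0,0,0,0],[0,0,0,0,0,0],[0,0,0,0,0,0]]])

```text
clock: 30.65
position: [0.5738, -0.1643, 0.1202]
ee_rot: [0.708, 0.707, -0.0, -0.0]
ft_force: [0.5, 1.6, 1.6]
grip_width: 0.265
grasp_force: 42.6
```

```bash
python3 -c "from h import *;cr((.526,-.120))"
```

```text
30.65 [ 0.5738 -0.1643  0.1202] r 0.0652 phi 317.2 Ft 1.6 Fr -0.7 F [0.5 1.6 1.6] psi 89.9
```

Request:
carry_out(commands=[[[-0.06,-0.06,0,0,0,0],[0,0,0,0,0,0],[0,0,0,0,0,0]]])

```text
clock: 30.9
position: [0.5717, -0.1663, 0.1203]
ee_rot: [0.708, 0.707, 0.0, 0.0]
ft_force: [1.7, 2.5, -1.6]
grip_width: 0.267
grasp_force: 42.4
```

```bash
python3 -c "from h import *;cr((.526,-.120))"
```

```text
30.9 [ 0.5717 -0.1663  0.1203] r 0.0651 phi 314.6 Ft 3.0 Fr -0.5 F [ 1.7  2.5 -1.6] psi 89.9
```

Request:
carry_out(commands=[[[-0.06,-0.06,0,0,0,0],[0,0,0,0,0,0],[0,0,0,0,0,0]]])

```text
clock: 31.15
position: [0.569, -0.1689, 0.1203]
ee_rot: [0.708, 0.707, -0.0, -0.0]
ft_force: [1.4, 2.0, -0.2]
grip_width: 0.266
grasp_force: 42.4
```

```bash
python3 -c "from h import *;cr((.526,-.120))"
```

```text
31.15 [ 0.569  -0.1689  0.1203] r 0.0651 phi 311.4 Ft 2.3 Fr -0.6 F [ 1.4  2.  -0.2] psi 89.9
```

Request:
carry_out(commands=[[[-0.071,-0.088,0,0,0,0],[0,0,0,0,0,0],[0,0,0,0,0,0]]])

```text
clock: 31.4
position: [0.565, -0.1722, 0.1203]
ee_rot: [0.708, 0.706, -0.001, -0.0]
ft_force: [-2.1, 1.7, -0.3]
grip_width: 0.267
grasp_force: 42.5
```

```bash
python3 -c "from h import *;cr((.526,-.120))"
```

```text
31.4 [ 0.565  -0.1722  0.1203] r 0.0652 phi 306.7 Ft -0.7 Fr -2.6 F [-2.1  1.7 -0.3] psi 89.9
```

Request:
carry_out(commands=[[[-0.065,-0.093,0,0,0,0],[0,0,0,0,0,0],[0,0,0,0,0,0]]])

```text
clock: 31.65
position: [0.5611, -0.1749, 0.1203]
ee_rot: [0.708, 0.706, -0.001, -0.0]
ft_force: [-3.1, -0.2, -0.5]
grip_width: 0.268
grasp_force: 42.5
```

```bash
python3 -c "from h import *;cr((.526,-.120))"
```

```text
31.65 [ 0.5611 -0.1749  0.1203] r 0.0652 phi 302.6 Ft -2.7 Fr -1.4 F [-3.1 -0.2 -0.5] psi 89.9
```

Request:
carry_out(commands=[[[-0.058,-0.097,0,0,0,0],[0,0,0,0,0,0],[0,0,0,0,0,0]]])

```text
clock: 31.9
position: [0.5578, -0.1769, 0.1203]
ee_rot: [0.708, 0.706, -0.0, -0.0]
ft_force: [1.0, 1.4, -3.8]
grip_width: 0.265
grasp_force: 42.1
```

```bash
python3 -c "from h import *;cr((.526,-.120))"
```

```text
31.9 [ 0.5578 -0.1769  0.1203] r 0.0652 phi 299.2 Ft 1.6 Fr -0.7 F [ 1.   1.4 -3.8] psi 89.9
```

Request:
carry_out(commands=[[[-0.051,-0.101,0,0,0,0],[0,0,0,0,0,0],[0,0,0,0,0,0]]])

```text
clock: 32.15
position: [0.5551, -0.1783, 0.1204]
ee_rot: [0.707, 0.707, 0.001, 0.001]
ft_force: [7.9, 1.6, -7.8]
grip_width: 0.27
grasp_force: 41.8
```

```bash
python3 -c "from h import *;cr((.526,-.120))"
```

```text
32.15 [ 0.5551 -0.1783  0.1204] r 0.0651 phi 296.5 Ft 7.8 Fr 2.1 F [ 7.9  1.6 -7.8] psi 89.9
```

Clear: pushed back at 302.6° and strongly forward at 296.5°, so the flat lies near 300°. Go there.

Request:
carry_out(commands=[[[0.045,0.08,0.02,0,0,0],[0,0,0,0,0,0],[0,0,0,0,0,0],[0,0,0,0,0,0]]])

```text
clock: 32.48
position: [0.5577, -0.1769, 0.1202]
ee_rot: [0.708, 0.707, 0.0, 0.001]
ft_force: [1.3, 1.0, 2.5]
grip_width: 0.266
grasp_force: 42.8
```

```bash
python3 -c "from h import *;cr((.526,-.120))"
```

```text
32.48 [ 0.5577 -0.1769  0.1202] r 0.0652 phi 299.1 Ft 1.6 Fr -0.3 F [1.3 1.  2.5] psi 89.9
```

Request:
carry_out(commands=[[[0.015,0.03,0,0,0,0],[0,0,0,0,0,0],[0,0,0,0,0,0]]])

```text
clock: 32.73
position: [0.5581, -0.1767, 0.1202]
ee_rot: [0.708, 0.706, -0.001, 0.0]
ft_force: [-4.0, 0.3, 6.0]
grip_width: 0.265
grasp_force: 43.2
```

```bash
python3 -c "from h import *;cr((.526,-.120))"
```

```text
32.73 [ 0.5581 -0.1767  0.1202] r 0.0652 phi 299.5 Ft -3.4 Fr -2.3 F [-4.   0.3  6. ] psi 89.9
```

Request:
carry_out(commands=[[[0,0,0,0,0,0],[0,0,0,0,0,0],[0,0,0,0,0,0],[0,0,0,0,0,0],[0,0,0,0,0,0],[0,0,-0.2,0,0,0],[0,0,-0.5,0,0,0],[0,0,-0.7,0,0,0],[0,0,-0.7,0,0,0],[0,0,-0.7,0,0,0],[0,0,-0.7,0,0,0],[-0.7,-0.7,-0.5,0,0,0],[-0.7,-0.7,0,0,0,0],[-0.7,-0.7,0,0,0,0],[-0.7,-0.7,0,0,0,0],[-0.7,-0.3,0,0,0,0],[-0.7,0,0,0,0,0],[0,0,0,0,0,0],[0,0,0,0,0,0]]], hand=-1)

```text
clock: 34.32
position: [0.4353, -0.3435, 0.2788]
ee_rot: [0.709, 0.706, 0.0, 0.0]
ft_force: [1.0, 0.7, -0.3]
grip_width: 0.995
grasp_force: 0.0
```

```bash
python3 - <<'E'
from h import *
o=get_obs();print(o["position"],o["ft_force"].round(1))
# dark blob of grip in top view within 85 mm of axis, compare predicted pixel at several phi
t=np.mean([camera("top") for _ in range(3)],0).mean(2);s=np.mean([camera("side") for _ in range(3)],0).mean(2)
A=np.array([.526,-.120])
for ph in range(260,342,8):
    a=np.radians(ph);G=A+.065*np.array([np.cos(a),np.sin(a)])
    u=px("top",[*G,.158]);v=[px("side",[*G,z]) for z in(.12,.133,.146)]
    r=lambda i,p:i[int(round(p[1]))-1:int(round(p[1]))+2,int(round(p[0]))-1:int(round(p[0]))+2].mean()
    print(ph,u.round(),r(t,u).round(),[r(s,x).round() for x in v])
asc()
C=" .:-=+*#%@"
for y in range(205,262): print("".join(C[min(9,int(v/21))] for v in t[y,245:352]))
E
```

```text
[ 0.43533563 -0.34352041  0.27875821] [ 1.   0.7 -0.3]
260 [350. 231.] 133.0 [np.float64(72.0), np.float64(72.0), np.float64(77.0)]
268 [350. 228.] 133.0 [np.float64(72.0), np.float64(72.0), np.float64(81.0)]
276 [350. 225.] 132.0 [np.float64(73.0), np.float64(73.0), np.float64(77.0)]
284 [350. 222.] 139.0 [np.float64(74.0), np.float64(75.0), np.float64(78.0)]
292 [349. 219.] 113.0 [np.float64(59.0), np.float64(58.0), np.float64(60.0)]
300 [348. 216.] 70.0 [np.float64(45.0), np.float64(46.0), np.float64(48.0)]
308 [346. 214.] 70.0 [np.float64(51.0), np.float64(53.0), np.float64(55.0)]
316 [344. 211.] 138.0 [np.float64(121.0), np.float64(124.0), np.float64(128.0)]
324 [342. 209.] 139.0 [np.float64(135.0), np.float64(136.0), np.float64(141.0)]
332 [339. 207.] 141.0 [np.float64(142.0), np.float64(136.0), np.float64(139.0)]
340 [337. 206.] 127.0 [np.float64(149.0), np.float64(138.0), np.float64(147.0)]
##%%@%%*++++++====+*#%@@@@@@@@@@@@ | #####%#*+++++++===+*#%@@@@@@@@@@@@
####%#**++++++=---=+++*#@@@@@@@@@@ | ######*+++++++=---===+*#%@@@@@@@@@
######*++++++=---=+++==++#%@@@@@@@ | ######*
[... 6851 characters left out ...]
+++++*++++******++++++++==+==+++++++++===++*********
=====================================***++++++++++++++++++++++++*+*****++*+*++++++++++++++=++++++**********
======================================***+++*+++*++++++++**+++++++***+****+***++***++****++*+++++**********
=====================================+********++******+**+*++++++*+**+***++++*********#********************
=====================================***************************++++**++++++****##**#*******###************
=====================================************************#*********+********##*##********###****#******
======================================*******************************#****###**###***********#**#*#**##*###
```

After release the grip stays at about 302° and the bolt is out over the lid by about (-3,+3) px, as expected for 20 mm. The arm is clear.

```bash
python3 -c "
from workcell import *
print(hand_in())"
```

```text
the job is handed in; nothing more can be done
None
```

The job is handed in (no verdict was returned): the lid is home with its key in the notch, the bolt is out over the lid, and the crank stayed put in the dwell after release; I overshot the second crest once and turned back clockwise to reach it.

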